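Clear the painting desk: right fallen bottles, nest the cups, slide the palette home

TASK

Some paint bottles have been knocked over in front of their plywood stand and the desk is to be cleared for the night: stand every fallen bottle upright on its base, cap up, in a free place in the lane on the stand, between the bottles already there. Nest the three steel mixing cups in size order, the middle one inside the largest and the smallest inside that, standing upright on the mat, and slide the white porcelain palette flat into the slot under the lane until it is fully home against the stop. Leave the standing bottles upright in the lane and do not disturb the thinner, the pin vice or the painting handle.

Things in the scene. Friction and masses are not known exactly. Their poses are not given: they have to be found in the camera images.
- bottle0: Fallen white square paint bottle lying on its side on the mat: body 33 x 33 x 62 mm, grey round screw cap 24 mm across standing 18 mm beyond it (80 mm overall), about 50 g. Origin at the centre of the body on the long axis, 31 mm from the base face and 49 mm from the cap's top. Its x axis runs from base to cap. May be absent.
- bottle1: Fallen white square paint bottle lying on its side on the mat: body 33 x 33 x 62 mm, grey round screw cap 24 mm across standing 18 mm beyond it (80 mm overall), about 50 g. Origin at the centre of the body on the long axis, 31 mm from the base face and 49 mm from the cap's top. Its x axis runs from base to cap. May be absent.
- bottle2: Fallen white square paint bottle lying on its side on the mat: body 33 x 33 x 62 mm, grey round screw cap 24 mm across standing 18 mm beyond it (80 mm overall), about 50 g. Origin at the centre of the body on the long axis, 31 mm from the base face and 49 mm from the cap's top. Its x axis runs from base to cap. May be absent.
- bottle3: Fallen white square paint bottle lying on its side on the mat: body 33 x 33 x 62 mm, grey round screw cap 24 mm across standing 18 mm beyond it (80 mm overall), about 50 g. Origin at the centre of the body on the long axis, 31 mm from the base face and 49 mm from the cap's top. Its x axis runs from base to cap. May be absent.
- standing0: Bystander: paint bottle (same square 33 x 33 x 62 mm body, 18 mm cap, 80 mm tall) standing upright in the lane; loose, to be left standing. Origin at the centre of its base, z from base to cap.
- standing1: Bystander: paint bottle (same square 33 x 33 x 62 mm body, 18 mm cap, 80 mm tall) standing upright in the lane; loose, to be left standing. Origin at the centre of its base, z from base to cap.
- standing2: Bystander: paint bottle (same square 33 x 33 x 62 mm body, 18 mm cap, 80 mm tall) standing upright in the lane; loose, to be left standing. Origin at the centre of its base, z from base to cap.
- lane (a point): Middle of the bottle lane's floor, 18 mm above the mat; x across the lane away from the robot, y (to the left) along it, z up. The lane is a straight channel 46 mm wide between lips 8 mm high and 4 mm thick, and 462 mm long, with seven places at y = 0, +-68, +-136, +-204 mm. The standing bottles are within 8 mm of y = -136, 0 and +136 mm; the other four places are free.
- stand: Low plywood stand, 120 mm deep, 470 mm wide, fixed on the mat: lane along its front, palette slot under the lane, behind the lane a plain deck with a ceramic brush rest under 25 mm high. Origin at the centre of its underside; x away from the robot. Its front face is at x = -60 mm and 26 mm high with the lip. The black mat under everything has its top 3 mm above the table.
- slot (a point): Middle of the palette slot's mouth in the stand's front face, on the mat, under the lane, 100 mm left of the stand's middle. x points straight into the slot, y across, z up. 68 mm wide (the mouth flares to 84 mm over its first 12 mm), 13 mm high, the mat is its floor, 95 mm deep to a fixed stop.
- palette: Flat white porcelain palette slab, 140 x 64 x 9 mm, 0.19 kg, lying on the mat. Origin at the centre of its underside, x along the length, y across the width, z up. Either end may go into the slot first; fully home its centre is 25 mm inside the mouth and 45 mm of it stays outside.
- cup_large: Largest open straight-sided steel mixing cup standing on the mat, 62 mm outside diameter, 45 mm tall, wall 3 mm, floor 4 mm thick. Origin at the centre of its underside, z up along its axis.
- cup_middle: Middle-sized open straight-sided steel mixing cup standing on the mat, 48 mm outside diameter, 45 mm tall, wall 3 mm, floor 4 mm thick. Origin at the centre of its underside, z up along its axis.
- cup_small: Smallest open straight-sided steel mixing cup standing on the mat, 34 mm outside diameter, 45 mm tall, wall 3 mm, floor 4 mm thick. Origin at the centre of its underside, z up along its axis.
- thinner: Bystander: sealed amber glass bottle of thinner with a black cap, 50 mm diameter, 95 mm tall, standing on the table left of the mat. Origin at the centre of its base, z up.
- pin_vice: Bystander: slim steel pin vice, about 100 mm long and 12 mm thick, lying on the mat behind the stand. Origin under its middle, x along it.
- painting_handle: Bystander: cork painting handle with a small grey figure on top, 42 mm diameter, 94 mm tall, standing on the table right of the mat. Origin at the centre of its base, z up.

How it is judged:
By the outcome, as a careful person would: the job done as asked, in the order asked, and still so for the second after the job is handed in, with the robot touching nothing.
Of bottle0, bottle1, bottle2, bottle3 only 3 to 4 are there at a start; the rules pass over those that are not, and their reading is None.
At some moment in a run one of cup_large, cup_middle, cup_small, palette may be knocked a few centimetres aside while the robot is not near it.
It also fails if it takes over 208 s, if anything falls off the work surface, if the arm or the gripper's body presses on something with over 40 N, if the wrist force passes 120 N, or if a joint passes its speed limit or range.

ROBOT

A 6-joint arm with a two-finger parallel gripper is mounted at the origin on the work surface. World frame = base frame: x ahead of the robot, y to its left, z up, the work surface at z = 0. Lengths are in m, angles in degrees, forces in N, time in s.
With the tool pointing down it reaches from about 0.25 to 0.725 m from the base axis. Payload 9.7 kg.
Tool frame: the origin (TCP) lies between the finger pads; the fingertips stand bot.tcp_to_tips ahead of it and the grasp point (between the pads) lies 2 mm behind it (bot.tcp_to_tips is the distance from the TCP to the fingertips, in m); z points along the fingers, y is the line along which they close (so a half turn about z gives the same grasp; the last joint's range is limited). The gripper opens to 85 mm and grips with 20 to 120 N. Pads are 22 mm wide; open, the fingers measure 114 mm over their backs; the gripper's body (76 mm by 85 mm) begins 54 mm behind the grasp point. The pads swing forward as they close: fully open they stand 13 mm farther back than shut.
Start: joints at [-74.771, 4.979, 10.078, 95.1, 0, 90], TCP at [0.144, -0.531, 0.248] pointing down, gripper open.
Joint ranges: [-179.16, 179.16], [-48.56, 103.87], [-65.8, 70.77], [-126.05, 130.52], [-82.76, 87.17], [-180, 180]. Speed limits (degrees/s): [127.2, 127.2, 147.25, 180, 180, 180].

INTERFACE

Orientations are given as [roll, pitch, yaw] about the fixed x, y, z axes, in that order (R = Rz(yaw) Ry(pitch) Rx(roll)).
In Python, from workcell import sensors, camera, camera_params, bot gives the robot as it stands.
- The arm moves only by the tool apply_moves, never from a script. Its argument "motion" is a list of rows, each an object with "jaw": the opening, from -1 (shut) to 1 (fully open); "xyz": the shift along the tool's x, y, z in mm, a list of three; "twist": the turn about the tool's z in rad. A call has 1 to 5 rows; each row is the pose to reach, as a shift and turn from the pose commanded when the call began, along the tool's axes at that moment; what a row does not reach only later rows make up. A row lasts 1/8 s, in which the tool goes at most 62.5 mm and 10.7 degrees, less where a joint would pass 70% of its speed; a pose out of reach is approached as far as the arm can. A call with a gripper value outside its range is refused whole. The fingers move at their own pace and stop on an object; "grip_force" is the grip in N (left out, the last holds). Time passes only in rows, so rows that repeat a pose let the fingers close. It gives the time, the measured TCP pose, the force, the opening and the grip force at its end, in the units of the state.
- sensors.get_obs(): the state, without advancing time (a new reading comes with each control period).
- camera(name): name is "scene" or "top" or "wrist"; returns (picture, depth): 400x640x3 uint8, red, green, blue; 400x640 float32, m along the optical axis (not along the pixel's ray), 0 where there is no reading.
- camera_params(name): a dict with "mtx" (3x3 intrinsics, pixels), "rvec" (rotation vector, rad) and "tvec" (3), from world to camera coordinates, as OpenCV has them. Camera axes: x right, y down, z forward; pixel columns grow to the right and rows downward; lengths in m; the calibration is good to about 2 mm. A picture is of the moment at which its call begins: read the wrist's pose just before it. camera_params takes no time and is no camera call; for the wrist camera it gives the pose at the moment of the call.
- bot.job_done(): hands the job in; it is judged then, once.
The state is a dict: "time": time; "q": joint angles; "qd": joint speeds; "joint_efforts": joint torques, N m; "ee_pos": TCP position; "tcp_rot": TCP orientation; "wrist_force": force on the tool from outside, world axes, zero at the start; "torque": the same for the moment, N m; "opening": finger opening in m; "grasp_force": force on a finger pad.
Only numpy, scipy, OpenCV 4.12 (cv2) and the standard library are available. Lean on these libraries where they do the work, as an engineer would, in place of code of your own. Each camera call takes 0.05 s, during which the arm holds its last target. There are 200 camera calls.

## Working session

There is one attempt and no reset: what is moved stays moved. The work goes in short steps, Python scripts to look and compute and a tool call to move; the robot and the scene stay as the last step left them, time stands still between calls to the robot, and variables do not carry over. Pictures are saved under pics/ and viewed, at most 14 in all, crops included, and the job is handed in when it is done.

Besides the shell and the picture viewer there is one more tool, called after "Call:" in YAML: its name, and indented under it one key for each argument. apply_moves: Moves the arm, as the interface text tells. Its arguments: {"type":"object","properties":{"motion":{"type":"array","items":{"type":"object","properties":{"jaw":{"type":"number"},"xyz":{"type":"array","items":{"type":"number"}},"twist":{"type":"number"}}}},"grip_force":{"type":"number"}},"required":["motion"]}

```bash
ls; mkdir -p pics
python3 - <<'E'
from workcell import sensors,camera,camera_params,bot
import cv2,numpy as np
print(sensors.get_obs(), bot.tcp_to_tips)
for n in ("scene","top"):
    im,d=camera(n); cv2.imwrite(f"pics/{n}0.png",im[:,:,::-1]); np.savez(f"{n}0.npz",im=im,d=d); print(n,camera_params(n))
E
```

```text
pics
{'time': 0.0, 'q': array([-7.47685007e+01,  5.01187139e+00,  1.00355987e+01,  9.50999511e+01,
       -2.50983059e-04,  8.99987941e+01]), 'qd': array([ 0.04616849, -0.0726107 ,  0.06930708, -0.04563792, -0.01133578,
        0.04149472]), 'joint_efforts': array([ 4.55549916e-04, -5.20381272e+01,  4.64812231e+01,  1.61210366e-02,
       -4.60632168e-05,  6.51257608e-06]), 'ee_pos': array([ 0.14444166, -0.53048527,  0.24758591]), 'tcp_rot': array([-1.79923776e+02,  2.49378540e-04,  1.52327055e+01]), 'wrist_force': array([-0.55535219,  0.23602752, -0.3884924 ]), 'torque': array([-0.00110698,  0.00869504,  0.05200451]), 'grasp_force': 0.0, 'opening': 0.08549021005791875} 0.017
scene {'mtx': array([[457.18208136,   0.        , 325.21008125],
       [  0.        , 457.18208136, 206.50358494],
       [  0.        ,   0.        ,   1.        ]]), 'rvec': array([ 1.86940706,  1.93284822, -0.59061391]), 'tvec': array([ 0.04547749, -0.45212562,  1.65852561])}
top {'mtx': array([[437.48283136,   0.        , 318.59970421],
       [  0.        , 437.48283136, 195.61123324],
       [  0.        ,   0.        ,   1.        ]]), 'rvec': array([ 2.11227167, -2.16261654,  0.17480758]), 'tvec': array([0.01252146, 0.59446858, 1.50909597])}
```

View pics/top0.png

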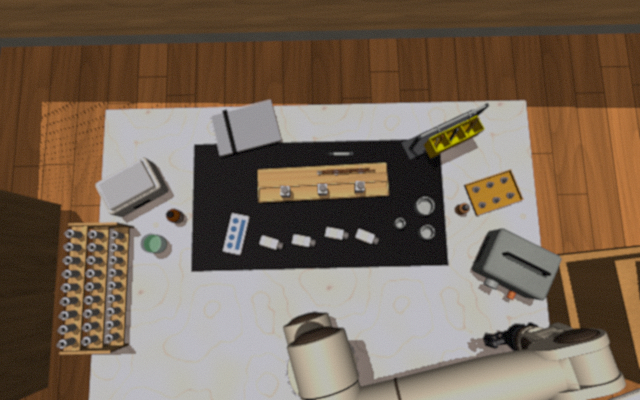

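View pics/scene0.png

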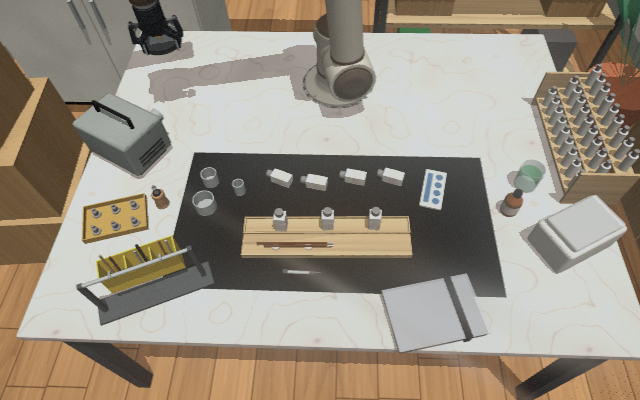

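The top view shows four fallen bottles at (271,242), (303,240), (336,233) and (367,236), caps to the right. The cups are at (425,205), (428,232) and (400,223), the palette at (236,234), the stand at (323,183) with the slot to its left. I'll get coarse positions now.

```bash
cat > h.py <<'E'
from workcell import sensors,camera,camera_params,bot
import cv2,numpy as np
def ray(p,uv,z):
    "world point at height z for pixels uv (Nx2)"
    R=cv2.Rodrigues(p['rvec'])[0]; c=-R.T@p['tvec']
    uv=np.atleast_2d(np.array(uv,float))
    d=(R.T@np.linalg.inv(p['mtx'])@np.c_[uv,np.ones(len(uv))].T).T
    return c+d*((z-c[2])/d[:,2])[:,None]
def proj(p,X): return cv2.projectPoints(np.atleast_2d(np.array(X,float)),p['rvec'],p['tvec'],p['mtx'],None)[0][:,0]
def shift(target,o=None):
    "tool-axis shift in mm from current TCP to target"
    from scipy.spatial.transform import Rotation as Ro
    o=o or sensors.get_obs(); R=Ro.from_euler('xyz',o['tcp_rot'],degrees=True)
    return (R.inv().apply(np.array(target)-o['ee_pos'])*1000).round(1)
def snap(name,f):
    p=camera_params(name); im,d=camera(name); cv2.imwrite(f'pics/{f}.png',im[:,:,::-1]); np.savez(f+'.npz',im=im,d=d,**p); return p,im,d
E
python3 - <<'E'
from h import *
p=camera_params('top')
print('bottle,body..cap', ray(p,[(267,240),(280,244),(299,239),(313,242),(331,231),(345,235),(362,234),(376,240)],.02).round(3))
print('cups',ray(p,[(425,205),(428,232),(400,223)],.048).round(3))
print('palette',ray(p,[(236,234)],.012).round(3)); print('stand corners',ray(p,[(258,202),(389,194),(258,170),(386,164)],.025).round(3))
print('standing',ray(p,[(287,190),(322,188),(360,185)],.1).round(3)); print('handle,thinner',ray(p,[(462,209),(175,215)],.09).round(3))
print(camera_params('wrist'), shift([.42,-.1,.45]))
E
```

```text
bottle,body..cap [[ 0.443  0.186  0.02 ]
 [ 0.428  0.14   0.02 ]
 [ 0.444  0.072  0.02 ]
 [ 0.432  0.022  0.02 ]
 [ 0.47  -0.043  0.02 ]
 [ 0.454 -0.093  0.02 ]
 [ 0.457 -0.153  0.02 ]
 [ 0.434 -0.202  0.02 ]]
cups [[ 0.552 -0.378  0.048]
 [ 0.456 -0.383  0.048]
 [ 0.49  -0.286  0.048]]
palette [[0.468 0.298 0.012]]
stand corners [[ 0.58   0.217  0.025]
 [ 0.598 -0.256  0.025]
 [ 0.698  0.217  0.025]
 [ 0.71  -0.251  0.025]]
standing [[ 0.608  0.107  0.1  ]
 [ 0.612 -0.014  0.1  ]
 [ 0.62  -0.145  0.1  ]]
handle,thinner [[ 0.529 -0.494  0.09 ]
 [ 0.532  0.494  0.09 ]]
{'mtx': array([[283.30897433,   0.        , 316.95271247],
       [  0.        , 283.30897433, 200.21958667],
       [  0.        ,   0.        ,   1.        ]]), 'rvec': array([-2.29568106,  1.75453053,  0.27118953]), 'tvec': array([-0.5490712 , -0.03773563,  0.37867572])} [ 379.  -343.2 -201.9]
```

Call:
apply_moves:
  motion:
    - {"xyz": [379, -343, -200], "twist": 0.265, "jaw": 1}
    - {"xyz": [379, -343, -200], "twist": 0.265, "jaw": 1}
    - {"xyz": [379, -343, -200], "twist": 0.265, "jaw": 1}
    - {"xyz": [379, -343, -200], "twist": 0.265, "jaw": 1}
    - {"xyz": [379, -343, -200], "twist": 0.265, "jaw": 1}

```text
time: 0.72
ee_pos: [0.3019, -0.2839, 0.3627]
tcp_rot: [-180.0, -0.0, 0.0]
wrist_force: [1.4, -0.9, 0.3]
opening: 0.0852
grasp_force: 0.0
```

```bash
python3 -c "
from h import *
print(sensors.get_obs()['tcp_rot'],shift([.40,-.03,.45]))"
```

```text
[-1.79995675e+02 -3.01700759e-03  2.29040525e-02] [  98.2 -253.8  -87.3]
```

Call:
apply_moves:
  motion:
    - {"xyz": [98, -254, -60], "jaw": 1}
    - {"xyz": [98, -254, -60], "jaw": 1}
    - {"xyz": [98, -254, -60], "jaw": 1}
    - {"xyz": [98, -254, -60], "jaw": 1}
    - {"xyz": [98, -254, -60], "jaw": 1}

```text
validation failed for argument at $.mo...
```

```bash
python3 -c "
from h import *
p,im,d=snap('wrist','w1');print(sensors.get_obs()['ee_pos'],p)"
```

```text
[ 0.30449134 -0.27948039  0.36587542] {'mtx': array([[283.30897433,   0.        , 316.95271247],
       [  0.        , 283.30897433, 200.21958667],
       [  0.        ,   0.        ,   1.        ]]), 'rvec': array([-2.05837754,  2.05826656,  0.3167006 ]), 'tvec': array([-0.28305535,  0.21579789,  0.57788686])}
```

View pics/w1.png

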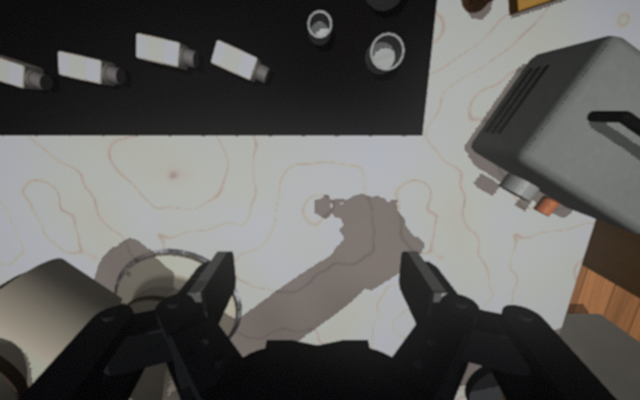

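The picture shows bottles along the top left (20,72)…(240,60), and the small cup (320,25) and a larger one (385,52) at right. The second move was refused, so I'll resend it with twist included.

Call:
apply_moves:
  motion:
    - {"xyz": [90, -260, -60], "twist": 0, "jaw": 1}
    - {"xyz": [90, -260, -60], "twist": 0, "jaw": 1}
    - {"xyz": [90, -260, -60], "twist": 0, "jaw": 1}
    - {"xyz": [90, -260, -60], "twist": 0, "jaw": 1}
    - {"xyz": [90, -260, -60], "twist": 0, "jaw": 1}

```text
time: 1.4
ee_pos: [0.3916, -0.0231, 0.4225]
tcp_rot: [-180.0, -0.0, 0.2]
wrist_force: [0.2, -0.5, -0.3]
opening: 0.0854
grasp_force: 0.0
```

```bash
python3 -c "
from h import *
p,im,d=snap('wrist','w2');print(sensors.get_obs()['ee_pos'],p['tvec'])"
```

```text
[ 0.39236002 -0.02155771  0.42261172] [-0.02325695  0.28360208  0.66136646]
```

View pics/w2.png

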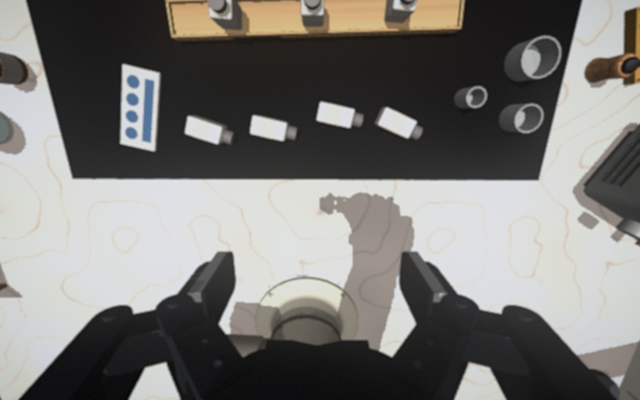

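The picture shows everything: bottles at (208,130), (272,128), (339,114), (399,122); palette (140,107); cups (533,60), (522,118), (470,97); stand front edge from (170,38) to (463,30). Next I'll fit poses from depth.

```bash
cat >> h.py <<'E'
def cloud(p,d):
    v,u=np.mgrid[:400,:640]; K=p['mtx']
    X=np.stack([(u-K[0,2])/K[0,0]*d,(v-K[1,2])/K[1,1]*d,d],-1)
    R=cv2.Rodrigues(p['rvec'])[0]; W=(X-p['tvec'])@R; W[d==0]=np.nan; return W
def blobs(W,lo,hi,roi,minn=60):
    "connected height-band blobs: centre, size, angle (world deg of long side), median z"
    x0,x1,y0,y1=roi
    m=(W[...,2]>lo)&(W[...,2]<hi)&(W[...,0]>x0)&(W[...,0]<x1)&(W[...,1]>y0)&(W[...,1]<y1)
    n,l,s,_=cv2.connectedComponentsWithStats(m.astype(np.uint8)); out=[]
    for i in range(1,n):
        if s[i,4]<minn: continue
        P=W[l==i]; (c,sz,a)=cv2.minAreaRect((P[:,:2]*1000).astype(np.float32))
        if sz[0]<sz[1]: a+=90; sz=sz[::-1]
        out.append((np.round(c,1),np.round(sz,1),round((a+90)%180-90,1),round(float(np.median(P[:,2]))*1000,1),s[i,4]))
    return out
E
python3 - <<'E'
from h import *
z=dict(np.load('w2.npz')); W=cloud(z,z['d'])
roi=(.36,.75,-.47,.42)
print('mat z',np.nanmedian(W[150:165,250:330,2]))
for b in blobs(W,.031,.042,(.36,.56,-.25,.42)): print('bottle',b)
for b in blobs(W,.042,.055,(.36,.64,-.46,-.22),30): print('cup',b)
for b in blobs(W,.008,.017,(.36,.56,.22,.42)): print('pal',b)
for b in blobs(W,.09,.11,(.5,.75,-.3,.3),30): print('caps',b)
for b in blobs(W,.024,.034,(.56,.75,-.3,.3),30): print('lips',b)
E
```

```text
mat z 0.0012840789330658452
bottle (array([462.9, -52.8]), array([62.1, 33.3]), 78.3, 34.2, np.int32(697))
bottle (array([ 449.6, -161. ]), array([62.1, 33.3]), 65.5, 33.9, np.int32(688))
bottle (array([436., 178.]), array([64.6, 33.8]), 72.2, 34.5, np.int32(683))
bottle (array([439.9,  64.6]), array([62.1, 33.4]), 77.8, 34.3, np.int32(677))
cup (array([ 551.8, -377.7]), array([61.7, 60.8]), -39.7, 45.3, np.int32(355))
cup (array([ 492. , -285.1]), array([33.1, 31.4]), 89.8, 45.5, np.int32(148))
cup (array([ 458.5, -379.4]), array([48. , 45.9]), -89.1, 45.2, np.int32(223))
pal (array([470.7, 300. ]), array([139.9,  65.3]), -13.2, 10.8, np.int32(2900))
caps (array([606.4, 116. ]), array([23.2, 13.2]), -84.9, 99.1, np.int32(194))
caps (array([608.8, -13.4]), array([22. ,  8.8]), 87.6, 98.7, np.int32(125))
caps (array([ 612.3, -144.2]), array([14.6,  3.5]), 80.8, 96.4, np.int32(43))
lips (array([611.2, -17.1]), array([470.9,  52.5]), -89.5, 27.0, np.int32(1205))
lips (array([ 613.7, -137.4]), array([42.2, 19.7]), 43.6, 28.7, np.int32(60))
lips (array([603.7, 108.8]), array([42.9, 20.7]), -46.1, 29.0, np.int32(57))
lips (array([600.2, -13.8]), array([31.8,  1.7]), -89.1, 28.5, np.int32(38))
```

Poses are good. The interface keeps the tool vertical, so my plan is to grip a bottle lightly at its cap end with the pad edge, lift, and let it swing upright. I'll test that on the bottle at (463,-53).

Call:
apply_moves:
  motion:
    - {"xyz": [60, 84, 200], "twist": -1.367, "jaw": 0.1}
    - {"xyz": [60, 84, 280], "twist": -1.367, "jaw": 0.1}
    - {"xyz": [60, 84, 300], "twist": -1.367, "jaw": 0.1}
    - {"xyz": [60, 84, 300], "twist": -1.367, "jaw": 0.1}
    - {"xyz": [60, 84, 300], "twist": -1.367, "jaw": 0.1}
  grip_force: 20

```text
time: 2.08
ee_pos: [0.4502, -0.1087, 0.1254]
tcp_rot: [180.0, -0.0, 54.1]
wrist_force: [0.9, -0.5, 0.8]
opening: 0.0469
grasp_force: 0.0
```

```bash
python3 -c "
from h import *
o=sensors.get_obs();print(o['ee_pos'],o['tcp_rot'],o['q'],shift([.4519,-.1057,.03]))"
```

```text
[ 0.45017553 -0.10872346  0.12535991] [ 1.79995572e+02 -2.02553392e-03  5.41110315e+01] [-1.35778105e+01 -7.59504686e+00 -1.58491333e+01  8.17410481e+01
  1.92891278e-04  1.12311158e+02] [ 3.5 -0.4 95.4]
```

Call:
apply_moves:
  motion:
    - {"xyz": [3.5, -0.5, 40], "twist": -0.422, "jaw": 0.0}
    - {"xyz": [3.5, -0.5, 40], "twist": -0.422, "jaw": 0.0}
    - {"xyz": [3.5, -0.5, 60], "twist": -0.422, "jaw": 0.0}
    - {"xyz": [3.5, -0.5, 95], "twist": -0.422, "jaw": 0.0}
    - {"xyz": [3.5, -0.5, 95], "twist": -0.422, "jaw": 0.0}

```text
time: 2.7
ee_pos: [0.45, -0.1047, 0.0302]
tcp_rot: [-179.7, -0.0, 77.9]
wrist_force: [-0.3, -0.1, 0.9]
opening: 0.0427
grasp_force: 0.0
```

Call:
apply_moves:
  motion:
    - {"xyz": [0, 0, 0], "twist": 0, "jaw": -0.6}
    - {"xyz": [0, 0, 0], "twist": 0, "jaw": -0.6}
    - {"xyz": [0, 0, 0], "twist": 0, "jaw": -0.6}

```text
time: 3.08
ee_pos: [0.4526, -0.1053, 0.0336]
tcp_rot: [179.9, 0.0, 77.9]
wrist_force: [-0.4, -1.7, 2.4]
opening: 0.0224
grasp_force: 19.8
```

```bash
python3 -c "
from h import *
p,im,d=snap('wrist','w3');o=sensors.get_obs();print(o['ee_pos'],o['tcp_rot'],o['opening'],o['grasp_force'],o['wrist_force'])"
```

```text
[ 0.45262468 -0.10537634  0.03354876] [1.79895202e+02 2.50588848e-02 7.79296431e+01] 0.022466100281805425 19.871428906917572 [-0.14761138 -1.80426715  3.48004077]
```

View pics/w3.png

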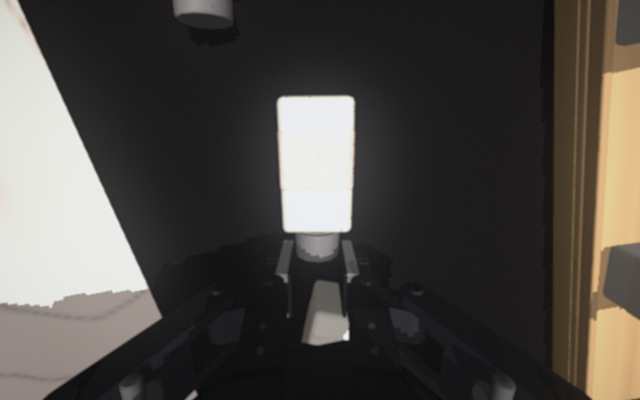

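Gripping the cap at its end, bottle ahead at (316,165). Opening is 22.4 mm with an upward force, so the tips sit above the cap's widest line. I'll reopen, go 10 mm lower and regrip.

Call:
apply_moves:
  motion:
    - {"xyz": [0, 0, 0], "twist": 0, "jaw": 0.0}
    - {"xyz": [0, 0, 6], "twist": 0, "jaw": 0.0}
    - {"xyz": [0, 0, 6], "twist": 0, "jaw": -0.6}
    - {"xyz": [0, 0, 6], "twist": 0, "jaw": -0.6}
    - {"xyz": [0, 0, 6], "twist": 0, "jaw": -0.6}

```text
time: 3.75
ee_pos: [0.452, -0.105, 0.0265]
tcp_rot: [-180.0, -0.0, 77.9]
wrist_force: [0.4, 0.2, 0.1]
opening: 0.0221
grasp_force: 19.6
```

Call:
apply_moves:
  motion:
    - {"xyz": [0, 0, 0], "twist": 0, "jaw": -0.6}
    - {"xyz": [0, 0, -30], "twist": 0, "jaw": -0.6}
    - {"xyz": [0, 0, -60], "twist": 0, "jaw": -0.6}
    - {"xyz": [0, 0, -90], "twist": 0, "jaw": -0.6}
    - {"xyz": [0, 0, -90], "twist": 0, "jaw": -0.6}

```text
time: 4.38
ee_pos: [0.4532, -0.1053, 0.1189]
tcp_rot: [179.8, 0.0, 77.9]
wrist_force: [-0.3, -0.2, -1.3]
opening: 0.0225
grasp_force: 19.7
```

```bash
python3 -c "
from h import *
p,im,d=snap('wrist','w4');snap('scene','s4')
o=sensors.get_obs();print(o['ee_pos'],o['tcp_rot'],o['opening'],o['grasp_force'],o['wrist_force'])"
```

```text
[ 0.45194775 -0.10507184  0.1161826 ] [1.79999810e+02 2.53025008e-03 7.79373517e+01] 0.0227808889441885 19.72578763961792 [ 1.09107256 -0.48157205 -0.52975985]
```

View pics/w4.png

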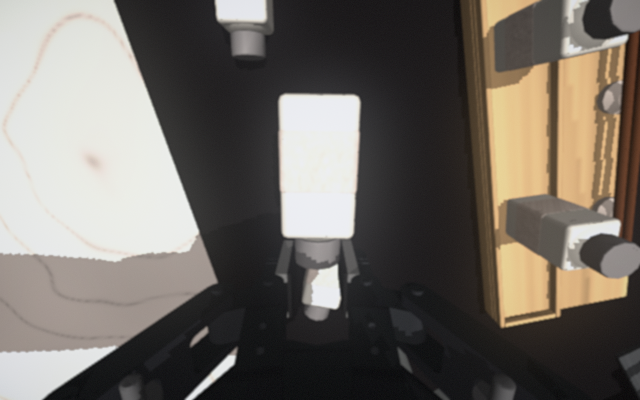

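Held almost horizontal at (316,165), so it needs a looser grip. I'll lower it so the hanging base nearly touches the mat, then ease the jaw.

Call:
apply_moves:
  motion:
    - {"xyz": [0, 0, 24], "twist": 0, "jaw": -0.6}
    - {"xyz": [0, 0, 24], "twist": 0, "jaw": -0.48}
    - {"xyz": [0, 0, 24], "twist": 0, "jaw": -0.47}
    - {"xyz": [0, 0, 24], "twist": 0, "jaw": -0.46}

```text
time: 4.97
ee_pos: [0.4522, -0.1051, 0.0931]
tcp_rot: [180.0, -0.0, 77.9]
wrist_force: [-0.6, -0.6, -0.5]
opening: 0.0231
grasp_force: 11.6
```

```bash
cat >> h.py <<'E'
def tilt(f):
    "held-bottle tilt seen by the wrist camera: top-face points in the tool's x,z plane"
    from scipy.spatial.transform import Rotation as Ro
    o=sensors.get_obs(); p,im,d=snap('wrist',f); W=cloud(p,d)
    T=Ro.from_euler('xyz',o['tcp_rot'],degrees=True).inv().apply((W.reshape(-1,3)-o['ee_pos'])).reshape(W.shape)*1000
    c=[]
    for x in range(0,100,10):
        m=(abs(T[...,1])<6)&(abs(T[...,0]-x)<4)&(T[...,2]<75)&(T[...,2]>-40)
        c.append((x,int(np.nanmedian(T[...,2][m])) if m.sum()>5 else None))
    print(o['time'],o['ee_pos'].round(4),o['opening'],o['grasp_force'],o['wrist_force'].round(1),'profile x:z(down)',c)
E
python3 -c "
from h import *
tilt('w5')"
```

```text
4.975 [ 0.4522 -0.1051  0.0931] 0.023078552030827926 11.627295166254044 [-0.6 -0.6 -0.5] profile x:z(down) [(0, None), (10, -2), (20, -3), (30, -7), (40, -7), (50, -7), (60, -7), (70, -6), (80, -6), (90, None)]
```

Call:
apply_moves:
  motion:
    - {"xyz": [0, 0, 0], "twist": 0, "jaw": -0.455}
    - {"xyz": [0, 0, 0], "twist": 0, "jaw": -0.45}
    - {"xyz": [0, 0, 0], "twist": 0, "jaw": -0.45}

```text
time: 5.4
ee_pos: [0.452, -0.1051, 0.0926]
tcp_rot: [180.0, 0.0, 77.9]
wrist_force: [0.4, 0.4, 0.4]
opening: 0.0235
grasp_force: 5.3
```

```bash
python3 -c "
from h import *
tilt('w6')"
```

```text
5.4 [ 0.452  -0.1051  0.0926] 0.023487447659619697 5.347502902150154 [0.4 0.4 0.4] profile x:z(down) [(0, None), (10, -2), (20, -2), (30, -7), (40, -6), (50, -6), (60, -6), (70, -5), (80, -5), (90, None)]
```

Call:
apply_moves:
  motion:
    - {"xyz": [0, 0, 0], "twist": 0, "jaw": -0.445}
    - {"xyz": [0, 0, 0], "twist": 0, "jaw": -0.442}
    - {"xyz": [0, 0, 0], "twist": 0, "jaw": -0.442}
    - {"xyz": [0, 0, 0], "twist": 0, "jaw": -0.442}

```text
time: 5.95
ee_pos: [0.452, -0.1051, 0.0925]
tcp_rot: [180.0, 0.0, 77.9]
wrist_force: [0.3, -0.0, -0.0]
opening: 0.0238
grasp_force: 1.8
```

```bash
python3 -c "
from h import *
tilt('w7')"
```

```text
5.95 [ 0.452  -0.1051  0.0925] 0.02375275357908174 1.8181473948061466 [ 0.3 -0.  -0. ] profile x:z(down) [(0, 4), (10, 6), (20, 23), (30, None), (40, None), (50, None), (60, None), (70, None), (80, None), (90, None)]
```

It swung down. I'll firm the grip and check from the scene camera.

Call:
apply_moves:
  motion:
    - {"xyz": [0, 0, 0], "twist": 0, "jaw": -0.6}
    - {"xyz": [0, 0, 0], "twist": 0, "jaw": -0.6}
    - {"xyz": [0, 0, -30], "twist": 0, "jaw": -0.6}

```text
time: 6.38
ee_pos: [0.4508, -0.1048, 0.121]
tcp_rot: [-179.8, -0.0, 77.9]
wrist_force: [0.3, -0.6, -0.8]
opening: 0.0229
grasp_force: 20.3
```

```bash
python3 -c "
from h import *
tilt('w8'); p,im,d=snap('scene','s8'); a=im[130:250,170:400,::-1]
w=cv2.imread('pics/w8.png')
cv2.imwrite('pics/c8.png',np.vstack([cv2.resize(a,(640,334),interpolation=cv2.INTER_CUBIC),w[80:340]]))"
```

```text
6.375 [ 0.4508 -0.1048  0.121 ] 0.022925049466711478 20.278811752796173 [ 0.3 -0.6 -0.8] profile x:z(down) [(0, 4), (10, 6), (20, 23), (30, None), (40, None), (50, None), (60, None), (70, None), (80, None), (90, None)]
```

View pics/c8.png

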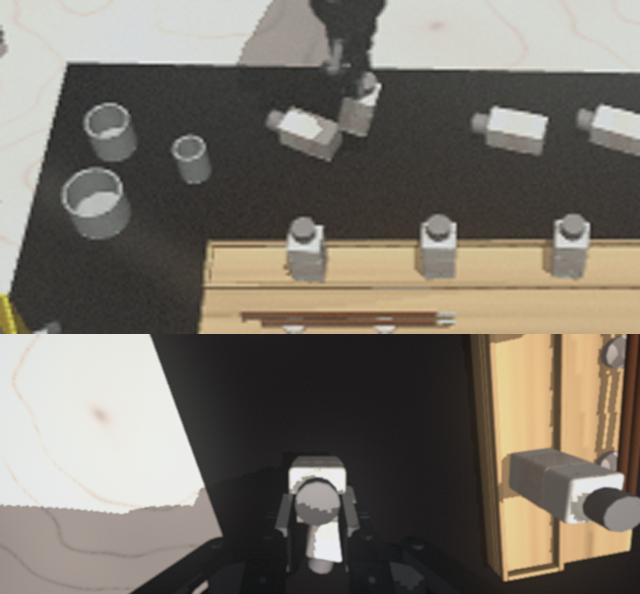

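It hangs with about 11° of overswing, within what base contact can right. Next: the stand's precise pose from the earlier wide wrist cloud.

Run:
```python
from h import *
z=dict(np.load('w2.npz')); W=cloud(z,z['d'])
fx=[]
for y in np.arange(-.24,.21,.03):
    m=(abs(W[...,1]-y)<.006)&(W[...,2]>.024)&(W[...,2]<.031)&(W[...,0]>.55)&(W[...,0]<.72)
    P=W[m]; 
    if len(P)>5: fx.append((y,np.percentile(P[:,0],4)))
fx=np.array(fx); print(fx.round(4).tolist()); print('front',np.polyfit(fx[:,0],fx[:,1],1))
m=(W[...,2]>.024)&(W[...,2]<.031)&(W[...,0]>.56)&(W[...,0]<.62); print('y ext',np.nanmin(W[m][:,1]),np.nanmax(W[m][:,1]))
for x0 in (.58,.6,.62,.64):
  m=(W[...,0]>x0)&(W[...,0]<x0+.01)&(abs(W[...,1]-.05)<.02); print(x0,np.nanmedian(W[m][:,2]) if m.sum() else None, m.sum())
# image-based stand corners front (edges of lip top) 
p=camera_params('top'); zt=np.load('top0.npz'); Wt=cloud(p,zt['d'])
for b in blobs(Wt,.010,.034,(.55,.75,-.3,.25),200): print('top stand',b)
for b in blobs(Wt,.092,.11,(.55,.75,-.3,.25),8): print('top caps',b)
```

```text
[[-0.24, 0.596], [-0.21, 0.5952], [-0.18, 0.5945], [-0.15, 0.5935], [-0.12, 0.5927], [-0.09, 0.5915], [-0.06, 0.5913], [-0.03, 0.5899], [0.0, 0.5893], [0.03, 0.588], [0.06, 0.5873], [0.09, 0.5864], [0.12, 0.5856], [0.15, 0.585], [0.18, 0.5837]]
front [-0.02922886  0.58911257]
y ext -0.40628722272131396 0.21839500986208693
0.58 0.0024880623213565907 256
0.6 0.019408981681378862 172
0.62 0.01944332001590979 174
0.64 None 0
top stand (array([652.6, -18.9]), array([474.4, 131.4]), -88.6, 21.6, np.int32(3696))
top caps (array([ 621.8, -145.1]), array([21.8, 20.8]), 44.6, 100.8, np.int32(39))
top caps (array([616.1, -13.7]), array([21.1, 21.1]), -85.6, 100.4, np.int32(38))
top caps (array([610.8, 117. ]), array([21.8, 19.8]), -71.1, 99.5, np.int32(39))
```

```bash
cat >> h.py <<'E'
def held(f,dst=None):
    "cap-top centre/normal of an upright held bottle, its base centre (world); shift to put the base centre at dst (x,y) and lowest point on z"
    from scipy.spatial.transform import Rotation as Ro
    o=sensors.get_obs(); p,im,d=snap('wrist',f); W=cloud(p,d); R=Ro.from_euler('xyz',o['tcp_rot'],degrees=True)
    T=R.inv().apply(W.reshape(-1,3)-o['ee_pos']).reshape(W.shape)*1000
    m=(T[...,1]**2<144)&(T[...,0]>-10)&(T[...,0]<30)&(T[...,2]>-12)&(T[...,2]<14)
    n,l,s,_=cv2.connectedComponentsWithStats(m.astype(np.uint8)); P=T[l==1+np.argmax(s[1:,4])]
    P=P[abs(P[:,2]-np.median(P[:,2]))<4]
    c=P.mean(0); (cc,sz,_)=cv2.minAreaRect(P[:,:2].astype(np.float32)); c[:2]=cc
    A=np.linalg.lstsq(np.c_[P[:,:2]-c[:2],np.ones(len(P))],P[:,2],rcond=None)[0]
    nrm=np.array([-A[0],-A[1],1]); nrm/=np.linalg.norm(nrm)   # tool z-down: cap->base
    base=c+80*nrm; bw=R.apply(base/1000)+o['ee_pos']
    print('t',o['time'],'ee',o['ee_pos'].round(4),'rot',o['tcp_rot'].round(1),'grip',round(o['grasp_force'],1),'cap(tool mm)',c.round(1),sz,'tilt deg x,y',np.degrees(np.arctan(A[:2])).round(1),'base',bw.round(4))
    if dst is not None: print('shift', (R.inv().apply(np.array([dst[0],dst[1],bw[2]])-bw)*1000).round(1))
E
python3 -c "
from h import *
held('w9',(.6186,-.083))"
```

```text
t 6.475 ee [ 0.4531 -0.1053  0.1252] rot [179.8   0.   77.9] grip 20.3 cap(tool mm) [ 5.7 -0.   6.2] (30.947154998779297, 23.911657333374023) tilt deg x,y [ 9.6 -0.1] base [ 0.452  -0.1129  0.0401]
shift [ 64.  156.7   0.6]
```

Call:
apply_moves:
  motion:
    - {"xyz": [0, 0, -18], "twist": -0.12, "jaw": -0.6}
    - {"xyz": [20, 55, -18], "twist": -0.24, "jaw": -0.6}
    - {"xyz": [40, 110, -18], "twist": -0.24, "jaw": -0.6}
    - {"xyz": [56.5, 157, -18], "twist": -0.24, "jaw": -0.6}
    - {"xyz": [56.5, 157, -5], "twist": -0.24, "jaw": -0.6}

```text
time: 7.15
ee_pos: [0.6197, -0.082, 0.125]
tcp_rot: [-179.9, -0.0, 91.8]
wrist_force: [-1.3, -0.2, -0.1]
opening: 0.0226
grasp_force: 20.4
```

```bash
python3 -c "
from h import *
held('w10',(.6186,-.083))"
```

```text
t 7.15 ee [ 0.6197 -0.082   0.125 ] rot [-179.9   -0.    91.8] grip 20.4 cap(tool mm) [5.5 0.  6.2] (23.879331588745117, 30.788740158081055) tilt deg x,y [9.6 0. ] base [ 0.6198 -0.0899  0.0399]
shift [ 6.9 -1.   0. ]
```

Call:
apply_moves:
  motion:
    - {"xyz": [0, 0, 12], "twist": 0, "jaw": -0.6}
    - {"xyz": [0, 0, 16], "twist": 0, "jaw": -0.6}
    - {"xyz": [0, 0, 18], "twist": 0, "jaw": -0.5}
    - {"xyz": [-4, 0, 19], "twist": 0, "jaw": -0.48}
    - {"xyz": [-8, 0, 19], "twist": 0, "jaw": -0.48}

```text
time: 7.82
ee_pos: [0.6176, -0.091, 0.109]
tcp_rot: [180.0, 0.0, 91.7]
wrist_force: [-0.1, -0.3, -0.5]
opening: 0.0228
grasp_force: 20.4
```

```bash
python3 -c "
from h import *
held('w11',(.6186,-.083))"
```

```text
t 7.825 ee [ 0.6176 -0.091   0.109 ] rot [180.    0.   91.7] grip 20.4 cap(tool mm) [5.6 0.1 6.3] (23.895313262939453, 30.635086059570312) tilt deg x,y [ 9.8 -0.2] base [ 0.6183 -0.099   0.0239]
shift [15.9  0.8 -0. ]
```

Call:
apply_moves:
  motion:
    - {"xyz": [0, 0, 2], "twist": 0, "jaw": -0.48}
    - {"xyz": [0, 0, 4], "twist": 0, "jaw": -0.48}
    - {"xyz": [0, 0, 6], "twist": 0, "jaw": -0.48}
    - {"xyz": [0, 0, 6], "twist": 0, "jaw": -0.48}

```text
time: 8.38
ee_pos: [0.6189, -0.0908, 0.1061]
tcp_rot: [179.7, 0.1, 91.7]
wrist_force: [-1.8, 0.6, 18.3]
opening: 0.0229
grasp_force: 22.3
```

```bash
python3 -c "
from h import *
held('w12',(.6186,-.083))"
```

```text
t 8.375 ee [ 0.6189 -0.0908  0.1061] rot [1.797e+02 1.000e-01 9.170e+01] grip 22.3 cap(tool mm) [ 5.8 -0.   5.8] (30.930076599121094, 23.96511459350586) tilt deg x,y [9.6 1. ] base [ 0.6182 -0.0984  0.0214]
shift [15.4  0.8 -0. ]
```

Call:
apply_moves:
  motion:
    - {"xyz": [0, 0, -4], "twist": 0, "jaw": -0.48}
    - {"xyz": [11, 0, -4], "twist": 0, "jaw": -0.48}
    - {"xyz": [11, 0, -2], "twist": 0, "jaw": -0.455}
    - {"xyz": [11, 0, -2], "twist": 0, "jaw": -0.445}
    - {"xyz": [11, 0, -2], "twist": 0, "jaw": -0.435}

```text
time: 9.05
ee_pos: [0.6172, -0.0791, 0.1046]
tcp_rot: [180.0, 0.0, 91.7]
wrist_force: [-1.5, -1.1, 5.6]
opening: 0.0241
grasp_force: 2.8
```

```bash
python3 -c "
from h import *
held('w13',(.6186,-.083))"
```

```text
t 9.05 ee [ 0.6172 -0.0791  0.1046] rot [180.    0.   91.7] grip 2.8 cap(tool mm) [9.1 0.2 4.3] (22.775230407714844, 22.97124671936035) tilt deg x,y [12.6  0.5] base [ 0.617  -0.0875  0.0223]
shift [ 4.5  1.8 -0. ]
```

Call:
apply_moves:
  motion:
    - {"xyz": [0, 0, 0], "twist": 0, "jaw": -0.42}
    - {"xyz": [0, 0, 0], "twist": 0, "jaw": -0.3}
    - {"xyz": [0, 0, 0], "twist": 0, "jaw": -0.1}
    - {"xyz": [0, 0, -20], "twist": 0, "jaw": 0.1}
    - {"xyz": [-120, 0, -82], "twist": 0, "jaw": 0.1}

```text
time: 9.72
ee_pos: [0.6187, -0.1329, 0.1527]
tcp_rot: [-179.9, -0.1, 92.0]
wrist_force: [0.6, -0.7, 0.7]
opening: 0.0468
grasp_force: 0.0
```

```bash
python3 -c "
from h import *
p,im,d=snap('wrist','w14');W=cloud(p,d)
print(sensors.get_obs()['ee_pos'],blobs(W,.09,.11,(.58,.66,-.3,.3),15))
p,im,d=snap('scene','s14');cv2.imwrite('pics/c14.png',cv2.resize(im[150:260,200:430,::-1],(690,330),interpolation=cv2.INTER_CUBIC))"
```

```text
[ 0.61952166 -0.14065645  0.15736092] [(array([616.2, -15.2]), array([23.2, 23.2]), -42.2, 99.1, np.int32(1634)), (array([616.7, -88.1]), array([23.1, 23. ]), -13.2, 99.1, np.int32(1100)), (array([ 622.7, -146.4]), array([23.3, 23.1]), 39.2, 98.9, np.int32(934))]
```

View pics/c14.png

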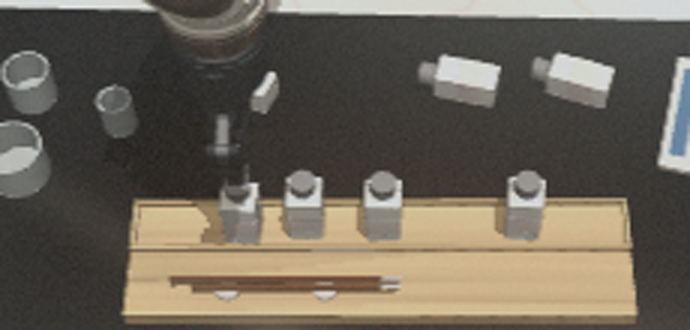

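It stands upright in the lane, fourth from the left in the crop at (303,205), between the two standing ones. Next is the bottle at (450,-161).

```bash
python3 -c "
from h import *
print(sensors.get_obs()['tcp_rot'],shift([.4272,-.2101,.026]))"
```

```text
[1.79767347e+02 1.17592867e-01 9.15296124e+01] [ -65.8 -195.   129.5]
```

Call:
apply_moves:
  motion:
    - {"xyz": [-20, -60, 0], "twist": 0.18, "jaw": 0}
    - {"xyz": [-40, -118, 0], "twist": 0.36, "jaw": 0}
    - {"xyz": [-60, -175, 30], "twist": 0.457, "jaw": 0}
    - {"xyz": [-66, -195, 85], "twist": 0.457, "jaw": 0}
    - {"xyz": [-66, -195, 112], "twist": 0.457, "jaw": 0}

```text
time: 10.45
ee_pos: [0.4228, -0.2065, 0.0381]
tcp_rot: [-179.8, -0.0, 65.4]
wrist_force: [0.1, 0.3, 0.2]
opening: 0.0427
grasp_force: 0.0
```

```bash
python3 -c "
from h import *
p,im,d=snap('wrist','w15');W=cloud(p,d);print(blobs(W,.031,.042,(.40,.56,-.22,-.09)))
print(sensors.get_obs()['tcp_rot'],shift([.4272,-.2101,.026]))"
```

```text
[(array([ 449.4, -163.5]), array([62.8, 33.6]), 67.5, 34.1, np.int32(9273)), (array([ 404.3, -194.9]), array([20.6,  6.8]), 85.1, 36.9, np.int32(268)), (array([ 447.1, -211.2]), array([18.3, 12.7]), 16.5, 36.8, np.int32(373))]
[-1.79641572e+02 -2.03593111e-02  6.54263737e+01] [-2.   6.   9.6]
```

Call:
apply_moves:
  motion:
    - {"xyz": [-3, 6, 0], "twist": -0.03, "jaw": 0}
    - {"xyz": [-3, 6, 0], "twist": -0.03, "jaw": 0}

```text
time: 10.75
ee_pos: [0.4316, -0.2126, 0.0428]
tcp_rot: [179.9, 0.0, 67.3]
wrist_force: [-0.2, -0.8, 1.1]
opening: 0.0428
grasp_force: 0.0
```

```bash
python3 -c "
from h import *
print(sensors.get_obs()['tcp_rot'],shift([.4285,-.2125,.026]))"
```

```text
[1.79867887e+02 4.89810991e-03 6.72818263e+01] [-1.  -2.9 16.8]
```

Call:
apply_moves:
  motion:
    - {"xyz": [-1, -2, 17], "twist": 0, "jaw": 0}
    - {"xyz": [-1, -2, 17], "twist": 0, "jaw": -0.6}
    - {"xyz": [-1, -2, 17], "twist": 0, "jaw": -0.6}
    - {"xyz": [-1, -2, 17], "twist": 0, "jaw": -0.6}

```text
time: 11.25
ee_pos: [0.428, -0.2122, 0.0245]
tcp_rot: [180.0, -0.0, 67.2]
wrist_force: [-0.2, 0.4, -0.4]
opening: 0.0225
grasp_force: 19.6
```

Call:
apply_moves:
  motion:
    - {"xyz": [0, 0, -30], "twist": 0, "jaw": -0.6}
    - {"xyz": [0, 0, -66], "twist": 0, "jaw": -0.5}
    - {"xyz": [0, 0, -66], "twist": 0, "jaw": -0.46}
    - {"xyz": [0, 0, -66], "twist": 0, "jaw": -0.45}
    - {"xyz": [0, 0, -66], "twist": 0, "jaw": -0.445}

```text
time: 11.88
ee_pos: [0.4273, -0.212, 0.0891]
tcp_rot: [-179.9, -0.0, 67.2]
wrist_force: [-0.4, -0.9, 0.5]
opening: 0.024
grasp_force: 3.9
```

```bash
python3 -c "
from h import *
tilt('w16')"
```

```text
11.875 [ 0.4273 -0.212   0.0891] 0.02403504437719875 3.9330080151557922 [-0.4 -0.9  0.5] profile x:z(down) [(0, 3), (10, 3), (20, 20), (30, None), (40, None), (50, None), (60, None), (70, None), (80, None), (90, None)]
```

Call:
apply_moves:
  motion:
    - {"xyz": [0, 0, 0], "twist": 0, "jaw": -0.5}
    - {"xyz": [0, 0, 0], "twist": 0, "jaw": -0.6}
    - {"xyz": [0, 0, -45], "twist": -0.18, "jaw": -0.6}
    - {"xyz": [0, 0, -55], "twist": -0.36, "jaw": -0.6}
    - {"xyz": [0, 0, -55], "twist": -0.426, "jaw": -0.6}

```text
time: 12.55
ee_pos: [0.4284, -0.2125, 0.1464]
tcp_rot: [179.9, 0.1, 91.9]
wrist_force: [0.0, -0.1, -0.5]
opening: 0.023
grasp_force: 20.5
```

```bash
python3 -c "
from h import *
held('w17',(.6226,-.2215))"
```

```text
t 12.55 ee [ 0.4284 -0.2125  0.1464] rot [1.799e+02 1.000e-01 9.190e+01] grip 20.5 cap(tool mm) [6.  0.  4.2] (23.737369537353516, 31.857189178466797) tilt deg x,y [ 6.1 -0.2] base [ 0.4289 -0.2151  0.0627]
shift [-12.7 193.4   0.4]
```

Call:
apply_moves:
  motion:
    - {"xyz": [-4, 62, 0], "twist": 0, "jaw": -0.6}
    - {"xyz": [-8, 124, 0], "twist": 0, "jaw": -0.6}
    - {"xyz": [-12, 185, 0], "twist": 0, "jaw": -0.6}
    - {"xyz": [-12, 193, 10], "twist": 0, "jaw": -0.6}
    - {"xyz": [-12, 193, 28], "twist": 0, "jaw": -0.6}

```text
time: 13.22
ee_pos: [0.6212, -0.2186, 0.116]
tcp_rot: [-180.0, -0.0, 91.6]
wrist_force: [-0.2, 0.1, -0.7]
opening: 0.0231
grasp_force: 20.6
```

Call:
apply_moves:
  motion:
    - {"xyz": [0, 0, 4], "twist": 0, "jaw": -0.6}
    - {"xyz": [0, 0, 8], "twist": 0, "jaw": -0.6}
    - {"xyz": [0, 0, 10], "twist": 0, "jaw": -0.6}
    - {"xyz": [0, 0, 10], "twist": 0, "jaw": -0.6}

```text
time: 13.72
ee_pos: [0.621, -0.2188, 0.1079]
tcp_rot: [180.0, 0.0, 91.6]
wrist_force: [0.3, -0.4, -1.3]
opening: 0.023
grasp_force: 20.5
```

```bash
python3 -c "
from h import *
held('w18',(.6226,-.2215))"
```

```text
t 13.725 ee [ 0.621  -0.2188  0.1079] rot [180.    0.   91.6] grip 20.5 cap(tool mm) [ 5.9 -0.1  4.2] (31.46332550048828, 23.988096237182617) tilt deg x,y [ 6.7 -0.1] base [ 0.6213 -0.2223  0.0243]
shift [0.7 1.4 0. ]
```

Call:
apply_moves:
  motion:
    - {"xyz": [0, 1, 3], "twist": 0, "jaw": -0.48}
    - {"xyz": [0, 1, 3.5], "twist": 0, "jaw": -0.455}
    - {"xyz": [0, 1, 3.5], "twist": 0, "jaw": -0.445}
    - {"xyz": [0, 1, 3.5], "twist": 0, "jaw": -0.435}
    - {"xyz": [0, 1, 3.5], "twist": 0, "jaw": -0.42}

```text
time: 14.4
ee_pos: [0.622, -0.2186, 0.1033]
tcp_rot: [-180.0, -0.0, 91.6]
wrist_force: [0.6, -0.9, 0.3]
opening: 0.0248
grasp_force: 0.1
```

Call:
apply_moves:
  motion:
    - {"xyz": [0, 0, 0], "twist": 0, "jaw": -0.3}
    - {"xyz": [0, 0, 0], "twist": 0, "jaw": 0}
    - {"xyz": [0, 0, -30], "twist": 0, "jaw": 0}
    - {"xyz": [50, 0, -60], "twist": 0.1, "jaw": 0}
    - {"xyz": [110, 0, -60], "twist": 0.25, "jaw": 0}

```text
time: 15.02
ee_pos: [0.6199, -0.1085, 0.1665]
tcp_rot: [179.8, -0.0, 76.9]
wrist_force: [0.8, 0.4, 0.1]
opening: 0.0425
grasp_force: 0.0
```

```bash
python3 -c "
from h import *
p,im,d=snap('scene','s19');W=cloud(p,d)
for b in blobs(W,.092,.11,(.58,.66,-.3,.3),5): print(b)
print(sensors.get_obs()['tcp_rot'],sensors.get_obs()['ee_pos'],shift([.4285,.012,.16]))"
```

```text
(array([ 625.9, -218.6]), array([23.7, 22. ]), 29.7, 99.6, np.int32(62))
(array([620.6, -86.9]), array([22.6, 22.4]), 14.3, 100.4, np.int32(63))
(array([619. , -14.5]), array([26., 19.]), 1.9, 99.4, np.int32(62))
(array([614.6, 115.7]), array([22.2, 21.8]), 30.2, 100.9, np.int32(63))
(array([ 625.9, -146. ]), array([25.7, 22. ]), -5.6, 100.2, np.int32(63))
[ 1.79908134e+02 -1.57052610e-01  7.65455144e+01] [ 0.61923984 -0.10154805  0.165455  ] [  66.  -211.9    5.3]
```

Call:
apply_moves:
  motion:
    - {"xyz": [18, -58, 0], "twist": -0.02, "jaw": 0}
    - {"xyz": [36, -116, 0], "twist": -0.02, "jaw": 0}
    - {"xyz": [54, -174, 20], "twist": -0.02, "jaw": 0}
    - {"xyz": [66, -212, 70], "twist": -0.02, "jaw": 0}
    - {"xyz": [66, -212, 120], "twist": -0.02, "jaw": 0}

```text
time: 15.7
ee_pos: [0.4255, 0.0033, 0.0433]
tcp_rot: [179.9, -0.0, 78.6]
wrist_force: [1.9, 0.6, -0.5]
opening: 0.0425
grasp_force: 0.0
```

Call:
apply_moves:
  motion:
    - {"xyz": [0, 0, 0], "twist": 0, "jaw": 0}

```text
time: 15.82
ee_pos: [0.4241, 0.0024, 0.0411]
tcp_rot: [-179.7, 0.1, 78.5]
wrist_force: [0.1, 0.2, 0.0]
opening: 0.0428
grasp_force: 0.0
```

```bash
python3 -c "
from h import *
p,im,d=snap('wrist','w20');W=cloud(p,d);print(blobs(W,.031,.042,(.40,.56,.03,.12)))
print(sensors.get_obs()['tcp_rot'],shift([.4285,.0118,.025]))"
```

```text
[(array([439.7,  63.1]), array([63.3, 33.6]), 77.8, 34.1, np.int32(9703))]
[-1.79893946e+02  2.44698371e-02  7.84705415e+01] [ 9.9  0.6 18.7]
```

Call:
apply_moves:
  motion:
    - {"xyz": [9, 2, 17], "twist": 0.01, "jaw": 0}
    - {"xyz": [9, 2, 17], "twist": 0.01, "jaw": -0.6}
    - {"xyz": [9, 2, 17], "twist": 0.01, "jaw": -0.6}
    - {"xyz": [9, 2, 17], "twist": 0.01, "jaw": -0.6}

```text
time: 16.38
ee_pos: [0.4309, 0.0106, 0.0272]
tcp_rot: [180.0, -0.0, 77.9]
wrist_force: [-0.3, -0.2, -0.6]
opening: 0.0226
grasp_force: 19.6
```

Call:
apply_moves:
  motion:
    - {"xyz": [0, 0, -30], "twist": 0, "jaw": -0.6}
    - {"xyz": [0, 0, -66], "twist": 0, "jaw": -0.5}
    - {"xyz": [0, 0, -66], "twist": 0, "jaw": -0.46}
    - {"xyz": [0, 0, -66], "twist": 0, "jaw": -0.45}
    - {"xyz": [0, 0, -66], "twist": 0, "jaw": -0.445}

```text
time: 17.0
ee_pos: [0.4299, 0.0106, 0.0917]
tcp_rot: [-179.9, 0.0, 77.9]
wrist_force: [-0.4, -0.2, -0.1]
opening: 0.0235
grasp_force: 3.3
```

```bash
python3 -c "
from h import *
tilt('w21')"
```

```text
17.0 [0.4299 0.0106 0.0917] 0.023511574604850007 3.2522787898778915 [-0.4 -0.2 -0.1] profile x:z(down) [(0, 6), (10, 7), (20, 24), (30, None), (40, None), (50, None), (60, None), (70, None), (80, None), (90, None)]
```

Call:
apply_moves:
  motion:
    - {"xyz": [0, 0, 0], "twist": 0, "jaw": -0.5}
    - {"xyz": [0, 0, 0], "twist": 0, "jaw": -0.6}
    - {"xyz": [20, 0, -45], "twist": -0.12, "jaw": -0.6}
    - {"xyz": [40, 0, -55], "twist": -0.24, "jaw": -0.6}
    - {"xyz": [40, 0, -55], "twist": -0.24, "jaw": -0.6}

```text
time: 17.68
ee_pos: [0.4394, 0.0506, 0.1484]
tcp_rot: [179.9, -0.0, 91.7]
wrist_force: [0.3, -0.3, -1.3]
opening: 0.0225
grasp_force: 19.9
```

```bash
python3 -c "
from h import *
held('w22',(.6146,.051))"
```

```text
t 17.675 ee [0.4394 0.0506 0.1484] rot [179.9  -0.   91.7] grip 19.9 cap(tool mm) [ 5.7 -0.   7.8] (23.82636070251465, 31.24498748779297) tilt deg x,y [9.9 0.4] base [0.4392 0.0425 0.0618]
shift [  3.2 175.5   0.2]
```

Call:
apply_moves:
  motion:
    - {"xyz": [1, 60, 0], "twist": 0, "jaw": -0.6}
    - {"xyz": [2, 120, 0], "twist": 0, "jaw": -0.6}
    - {"xyz": [3, 174, 0], "twist": 0, "jaw": -0.6}
    - {"xyz": [3, 175, 10], "twist": 0, "jaw": -0.6}
    - {"xyz": [3, 175, 30], "twist": 0, "jaw": -0.6}

```text
time: 18.35
ee_pos: [0.6134, 0.057, 0.1162]
tcp_rot: [-179.9, 0.0, 91.5]
wrist_force: [-1.0, 0.0, -1.3]
opening: 0.0228
grasp_force: 20.0
```

Call:
apply_moves:
  motion:
    - {"xyz": [0, 0, 4], "twist": 0, "jaw": -0.6}
    - {"xyz": [0, 0, 8], "twist": 0, "jaw": -0.6}
    - {"xyz": [0, 0, 8], "twist": 0, "jaw": -0.6}

```text
time: 18.73
ee_pos: [0.6135, 0.0576, 0.1103]
tcp_rot: [180.0, 0.0, 91.6]
wrist_force: [-0.3, -0.3, -0.6]
opening: 0.0228
grasp_force: 20.0
```

```bash
python3 -c "
from h import *
held('w23',(.6146,.051))"
```

```text
t 18.725 ee [0.6135 0.0576 0.1103] rot [180.    0.   91.6] grip 20.0 cap(tool mm) [ 5.6 -0.   7.8] (30.854473114013672, 23.93535804748535) tilt deg x,y [9.9 0.1] base [0.6136 0.0495 0.0237]
shift [1.5 1.  0. ]
```

Call:
apply_moves:
  motion:
    - {"xyz": [1, 1, 2.5], "twist": 0, "jaw": -0.48}
    - {"xyz": [1, 1, 3], "twist": 0, "jaw": -0.455}
    - {"xyz": [1, 1, 3], "twist": 0, "jaw": -0.445}
    - {"xyz": [1, 1, 3], "twist": 0, "jaw": -0.435}
    - {"xyz": [1, 1, 3], "twist": 0, "jaw": -0.42}

```text
time: 19.4
ee_pos: [0.6146, 0.0588, 0.1066]
tcp_rot: [-180.0, 0.0, 91.6]
wrist_force: [0.6, -0.1, -0.1]
opening: 0.0251
grasp_force: 0.0
```

Call:
apply_moves:
  motion:
    - {"xyz": [0, 0, 0], "twist": 0, "jaw": -0.3}
    - {"xyz": [0, 0, 0], "twist": 0, "jaw": 0}
    - {"xyz": [0, 0, -30], "twist": 0, "jaw": 0}
    - {"xyz": [20, -20, -60], "twist": 0.15, "jaw": 0}
    - {"xyz": [40, -80, -60], "twist": 0.32, "jaw": 0}

```text
time: 20.02
ee_pos: [0.5357, 0.0968, 0.1686]
tcp_rot: [179.8, -0.1, 72.9]
wrist_force: [-0.5, 0.4, -0.1]
opening: 0.0426
grasp_force: 0.0
```

```bash
python3 -c "
from h import *
p,im,d=snap('scene','s24');W=cloud(p,d)
for b in blobs(W,.092,.11,(.58,.66,-.3,.3),5): print(b)
print(sensors.get_obs()['tcp_rot'],sensors.get_obs()['ee_pos'],shift([.4195,.1266,.045]))"
```

```text
(array([ 627.2, -218. ]), array([21.5, 20.1]), 3.6, 100.0, np.int32(60))
(array([621.3, -87.8]), array([23.2, 19.2]), 1.2, 100.8, np.int32(62))
(array([619.4, -14.6]), array([22.3, 20.4]), 16.0, 100.6, np.int32(59))
(array([618.6,  51.7]), array([23.2, 22.7]), -57.1, 100.7, np.int32(65))
(array([614.9, 115.8]), array([23.3, 21.7]), 18.5, 100.2, np.int32(62))
(array([ 627.1, -145.5]), array([22.7, 22.1]), 4.5, 100.3, np.int32(65))
[-1.79692778e+02  8.37940443e-02  7.24216015e+01] [0.52656583 0.097729   0.16615246] [  -4.6 -110.1  121.8]
```

Call:
apply_moves:
  motion:
    - {"xyz": [-2, -55, 0], "twist": 0, "jaw": 0}
    - {"xyz": [-5, -110, 30], "twist": 0, "jaw": 0}
    - {"xyz": [-5, -110, 90], "twist": 0, "jaw": 0}
    - {"xyz": [-5, -110, 120], "twist": 0, "jaw": 0}
    - {"xyz": [-5, -110, 120], "twist": 0, "jaw": 0}

```text
time: 20.7
ee_pos: [0.4259, 0.1227, 0.045]
tcp_rot: [-179.8, 0.1, 73.3]
wrist_force: [0.8, -0.4, 0.8]
opening: 0.0425
grasp_force: 0.0
```

```bash
python3 -c "
from h import *
p,im,d=snap('wrist','w25');W=cloud(p,d);b=blobs(W,.031,.042,(.40,.56,.14,.23));print(b)
a=np.radians(b[0][2]);c=b[0][0]-54*np.array([np.cos(a),np.sin(a)]);print(c)
print(sensors.get_obs()['tcp_rot'],shift([c[0]/1e3,c[1]/1e3+.0005,.025]))"
```

```text
[(array([436., 178.]), array([62.8, 33.6]), 71.6, 34.1, np.int32(8775)), (array([405.3, 140.5]), array([6.4, 1.3]), -15.2, 37.7, np.int32(85))]
[418.954952   126.76069537]
[-1.79948246e+02  3.28058263e-02  7.33043713e+01] [ 1.7 -9.  21.8]
```

Call:
apply_moves:
  motion:
    - {"xyz": [2, -7, 18], "twist": 0.025, "jaw": 0}
    - {"xyz": [2, -7, 19], "twist": 0.025, "jaw": -0.6}
    - {"xyz": [2, -7, 19], "twist": 0.025, "jaw": -0.6}
    - {"xyz": [2, -7, 19], "twist": 0.025, "jaw": -0.6}

```text
time: 21.25
ee_pos: [0.4217, 0.1271, 0.0282]
tcp_rot: [180.0, -0.0, 71.9]
wrist_force: [-0.8, 0.7, 0.3]
opening: 0.0224
grasp_force: 19.6
```

Call:
apply_moves:
  motion:
    - {"xyz": [0, 0, -30], "twist": 0, "jaw": -0.6}
    - {"xyz": [0, 0, -66], "twist": 0, "jaw": -0.5}
    - {"xyz": [0, 0, -66], "twist": 0, "jaw": -0.46}
    - {"xyz": [0, 0, -66], "twist": 0, "jaw": -0.45}
    - {"xyz": [0, 0, -66], "twist": 0, "jaw": -0.445}

```text
time: 21.88
ee_pos: [0.4208, 0.1269, 0.0927]
tcp_rot: [-179.9, 0.1, 71.9]
wrist_force: [0.7, -1.0, -0.2]
opening: 0.0238
grasp_force: 3.2
```

```bash
python3 -c "
from h import *
tilt('w26')"
```

```text
21.875 [0.4208 0.1269 0.0927] 0.023838024171929303 3.1886792555451393 [ 0.7 -1.  -0.2] profile x:z(down) [(0, 7), (10, 7), (20, 24), (30, None), (40, None), (50, None), (60, None), (70, None), (80, None), (90, None)]
```

Call:
apply_moves:
  motion:
    - {"xyz": [0, 0, 0], "twist": 0, "jaw": -0.5}
    - {"xyz": [0, 0, 0], "twist": 0, "jaw": -0.6}
    - {"xyz": [30, 0, -45], "twist": -0.18, "jaw": -0.6}
    - {"xyz": [60, 0, -55], "twist": -0.344, "jaw": -0.6}
    - {"xyz": [60, 0, -55], "twist": -0.344, "jaw": -0.6}

```text
time: 22.55
ee_pos: [0.4407, 0.1855, 0.1493]
tcp_rot: [179.9, -0.0, 91.7]
wrist_force: [0.1, -0.1, -0.2]
opening: 0.023
grasp_force: 19.8
```

```bash
python3 -c "
from h import *
held('w27',(.6106,.187))"
```

```text
t 22.55 ee [0.4407 0.1855 0.1493] rot [179.9  -0.   91.7] grip 19.8 cap(tool mm) [ 5.8 -0.   8.1] (31.154088973999023, 23.95151710510254) tilt deg x,y [10.8 -0. ] base [0.4411 0.1763 0.0626]
shift [  5.5 169.7   0.2]
```

Call:
apply_moves:
  motion:
    - {"xyz": [2, 60, 0], "twist": 0, "jaw": -0.6}
    - {"xyz": [4, 120, 0], "twist": 0, "jaw": -0.6}
    - {"xyz": [5.5, 169.5, 0], "twist": 0, "jaw": -0.6}
    - {"xyz": [5.5, 169.5, 10], "twist": 0, "jaw": -0.6}
    - {"xyz": [5.5, 169.5, 30], "twist": 0, "jaw": -0.6}

```text
time: 23.22
ee_pos: [0.609, 0.1933, 0.1177]
tcp_rot: [-179.9, 0.0, 91.4]
wrist_force: [0.1, -0.5, -1.2]
opening: 0.023
grasp_force: 20.0
```

Call:
apply_moves:
  motion:
    - {"xyz": [0, 0, 4], "twist": 0, "jaw": -0.6}
    - {"xyz": [0, 0, 9], "twist": 0, "jaw": -0.6}
    - {"xyz": [0, 0, 9], "twist": 0, "jaw": -0.6}

```text
time: 23.6
ee_pos: [0.609, 0.1941, 0.1102]
tcp_rot: [180.0, -0.0, 91.6]
wrist_force: [-0.4, 0.9, -0.5]
opening: 0.0226
grasp_force: 20.0
```

```bash
python3 -c "
from h import *
held('w28',(.6106,.187))"
```

```text
t 23.6 ee [0.609  0.1941 0.1102] rot [180.   -0.   91.6] grip 20.0 cap(tool mm) [ 5.8 -0.1  8.2] (31.05147933959961, 23.8967227935791) tilt deg x,y [10.9  0.2] base [0.609  0.1848 0.0235]
shift [2.2 1.7 0. ]
```

Call:
apply_moves:
  motion:
    - {"xyz": [1, 1.5, 2], "twist": 0, "jaw": -0.48}
    - {"xyz": [1, 1.5, 3], "twist": 0, "jaw": -0.455}
    - {"xyz": [1, 1.5, 3], "twist": 0, "jaw": -0.445}
    - {"xyz": [1, 1.5, 3], "twist": 0, "jaw": -0.435}
    - {"xyz": [1, 1.5, 3], "twist": 0, "jaw": -0.42}

```text
time: 24.28
ee_pos: [0.6108, 0.1953, 0.1066]
tcp_rot: [-180.0, 0.0, 91.6]
wrist_force: [-0.8, -0.7, 0.5]
opening: 0.0247
grasp_force: 0.0
```

Call:
apply_moves:
  motion:
    - {"xyz": [0, 0, 0], "twist": 0, "jaw": -0.3}
    - {"xyz": [0, 0, 0], "twist": 0, "jaw": 0}
    - {"xyz": [0, 0, -40], "twist": 0, "jaw": 0}
    - {"xyz": [-20, -60, -80], "twist": 0, "jaw": 0}
    - {"xyz": [-80, -80, -80], "twist": 0, "jaw": 0}

```text
time: 24.9
ee_pos: [0.5356, 0.1212, 0.1882]
tcp_rot: [179.8, -0.0, 91.8]
wrist_force: [1.5, -0.4, 0.5]
opening: 0.0431
grasp_force: 0.0
```

```bash
python3 -c "
from h import *
p,im,d=snap('scene','s29');W=cloud(p,d)
for b in blobs(W,.092,.11,(.58,.66,-.3,.3),5): print(b)
for b in blobs(W,.042,.055,(.36,.64,-.46,-.22),30): print('cup',b)
for b in blobs(W,.008,.017,(.36,.56,.22,.42)): print('pal',b)
print(sensors.get_obs()['tcp_rot'],sensors.get_obs()['ee_pos'],shift([.42,-.32,.30]))"
```

```text
(array([ 626.6, -218.2]), array([23.1, 21.8]), -35.4, 100.5, np.int32(61))
(array([620.3, -86.2]), array([24. , 20.4]), -12.0, 99.8, np.int32(60))
(array([618.5, -14.6]), array([25. , 19.1]), 1.9, 99.8, np.int32(62))
(array([618.2,  51.2]), array([23.1, 21.5]), 20.5, 100.5, np.int32(66))
(array([615.5, 115.5]), array([22. , 20.6]), -74.8, 100.3, np.int32(62))
(array([614.9, 187. ]), array([21.8, 20.5]), -36.0, 100.3, np.int32(64))
(array([ 626.4, -146.1]), array([22.2, 22.1]), -41.2, 100.4, np.int32(65))
cup (array([ 462.6, -380.8]), array([49.4, 45.8]), 39.0, 46.3, np.int32(69))
cup (array([ 495.4, -286.4]), array([33.1, 32.7]), -65.1, 46.7, np.int32(44))
cup (array([ 555. , -378.3]), array([61.4, 60.9]), 46.2, 46.3, np.int32(94))
pal (array([472.4, 299. ]), array([144.6,  63.9]), -13.0, 12.3, np.int32(749))
[1.79929319e+02 1.08476111e-01 9.15773663e+01] [0.53310939 0.11516073 0.18857884] [-432.1 -124.9 -110.8]
```

All seven bottles stand in the lane, and the cups and palette are unmoved. Cups next: I'll move over them with the tool at yaw 0.

Call:
apply_moves:
  motion:
    - {"xyz": [-440, -185, -60], "twist": 1.598, "jaw": 0.4}
    - {"xyz": [-440, -185, -60], "twist": 1.598, "jaw": 0.4}
    - {"xyz": [-440, -185, -60], "twist": 1.598, "jaw": 0.4}
    - {"xyz": [-440, -185, -60], "twist": 1.598, "jaw": 0.4}
    - {"xyz": [-440, -185, -60], "twist": 1.598, "jaw": 0.4}

```text
time: 25.58
ee_pos: [0.4229, -0.1705, 0.2254]
tcp_rot: [180.0, -0.0, 37.5]
wrist_force: [0.6, -0.1, -0.4]
opening: 0.0596
grasp_force: 0.0
```

```bash
python3 -c "
from h import *
o=sensors.get_obs();print(o['tcp_rot'],o['ee_pos'],shift([.36,-.33,.25]))"
```

```text
[ 1.79954978e+02 -2.34433806e-02  3.75160602e+01] [ 0.42286121 -0.17047849  0.22542306] [-147.    88.3  -24.6]
```

Call:
apply_moves:
  motion:
    - {"xyz": [-147, 88, -25], "twist": 0.655, "jaw": 0.4}
    - {"xyz": [-147, 88, -25], "twist": 0.655, "jaw": 0.4}
    - {"xyz": [-147, 88, -25], "twist": 0.655, "jaw": 0.4}
    - {"xyz": [-147, 88, -25], "twist": 0.655, "jaw": 0.4}
    - {"xyz": [-147, 88, -25], "twist": 0.655, "jaw": 0.4}

```text
time: 26.2
ee_pos: [0.3615, -0.329, 0.2499]
tcp_rot: [-180.0, 0.0, 0.3]
wrist_force: [-0.5, 0.9, -0.6]
opening: 0.0596
grasp_force: 0.0
```

```bash
python3 -c "
from h import *
p,im,d=snap('wrist','w30');W=cloud(p,d)
for b in blobs(W,.042,.055,(.36,.64,-.46,-.22),30): print('cup',b)
o=sensors.get_obs();print(o['tcp_rot'],o['ee_pos'],o['opening'],shift([.458,-.3795,.12]))"
```

```text
cup (array([ 532.8, -379. ]), array([58.9, 23.5]), -89.6, 45.9, np.int32(311))
cup (array([ 492.1, -286.4]), array([33.1, 32.8]), -2.3, 46.0, np.int32(326))
cup (array([ 459.2, -380.6]), array([47.1, 46.7]), -89.6, 45.9, np.int32(422))
[-1.79987852e+02  7.31688965e-03  4.34589314e-01] [ 0.36170629 -0.32851888  0.24985439] 0.059534627388433826 [ 95.9  51.7 129.8]
```

Call:
apply_moves:
  motion:
    - {"xyz": [50, 26, 60], "twist": 0.007, "jaw": 0.5}
    - {"xyz": [97, 52, 120], "twist": 0.007, "jaw": 0.5}
    - {"xyz": [97, 52, 130], "twist": 0.007, "jaw": 0.5}
    - {"xyz": [97, 52, 130], "twist": 0.007, "jaw": 0.5}
  grip_force: 30

```text
time: 26.75
ee_pos: [0.4592, -0.3783, 0.1157]
tcp_rot: [-179.8, 0.3, 0.2]
wrist_force: [-0.5, 0.2, 0.4]
opening: 0.0641
grasp_force: 0.0
```

```bash
python3 -c "
from h import *
p,im,d=snap('wrist','w31');W=cloud(p,d)
for b in blobs(W,.042,.055,(.36,.64,-.46,-.22),30): print('cup',b)
o=sensors.get_obs();print(o['tcp_rot'],o['ee_pos'],o['opening'],shift([.459,-.3805,.051]))"
```

```text
cup (array([ 551.9, -379.5]), array([61.1, 61. ]), 70.2, 45.9, np.int32(1678))
cup (array([ 492.4, -286.8]), array([34.1, 33. ]), -46.8, 45.8, np.int32(770))
cup (array([ 458.9, -381. ]), array([47.2, 47.1]), -60.6, 45.8, np.int32(906))
[-1.79875990e+02  1.51220396e-01  1.16460081e-01] [ 0.45913192 -0.37870608  0.11838199] 0.06387252923358745 [ 0.   1.9 67.4]
```

Call:
apply_moves:
  motion:
    - {"xyz": [0, 2, 45], "twist": 0, "jaw": 0.5}
    - {"xyz": [0, 2, 66], "twist": 0, "jaw": 0.5}
    - {"xyz": [0, 2, 66], "twist": 0, "jaw": 0.0}
    - {"xyz": [0, 2, 66], "twist": 0, "jaw": 0.0}
    - {"xyz": [0, 2, 66], "twist": 0, "jaw": 0.0}

```text
time: 27.42
ee_pos: [0.4597, -0.3824, 0.0559]
tcp_rot: [179.9, -0.1, -0.1]
wrist_force: [-0.7, -0.6, -1.2]
opening: 0.0458
grasp_force: 31.4
```

Call:
apply_moves:
  motion:
    - {"xyz": [0, 0, -30], "twist": 0, "jaw": 0.0}
    - {"xyz": [0, 0, -75], "twist": 0, "jaw": 0.0}
    - {"xyz": [0, 0, -75], "twist": 0, "jaw": 0.0}
    - {"xyz": [0, 0, -75], "twist": 0, "jaw": 0.0}

```text
time: 27.92
ee_pos: [0.4592, -0.3821, 0.1293]
tcp_rot: [180.0, -0.0, -0.1]
wrist_force: [-0.7, 0.4, -1.1]
opening: 0.0456
grasp_force: 31.4
```

```bash
python3 -c "
from h import *
p,im,d=snap('wrist','w32');W=cloud(p,d)
for b in blobs(W,.042,.055,(.36,.64,-.46,-.22),30): print('cup',b)
for b in blobs(W,.11,.14,(.40,.53,-.46,-.32),30): print('held',b)
o=sensors.get_obs();print(o['tcp_rot'],o['ee_pos'],o['opening'],o['grasp_force'])"
```

```text
cup (array([ 552.2, -379.6]), array([61.2, 61. ]), -3.8, 45.9, np.int32(1428))
cup (array([ 492.6, -286.8]), array([33.5, 33.1]), -78.1, 45.8, np.int32(672))
held (array([ 463.4, -379.6]), array([58.6, 51.6]), 52.8, 120.5, np.int32(4402))
[-1.79975024e+02  2.80608784e-02 -6.27440780e-02] [ 0.4589074  -0.38176416  0.12844951] 0.04556106418592449 31.367407052312046
```

Call:
apply_moves:
  motion:
    - {"xyz": [50, -1, 0], "twist": 0, "jaw": 0.0}
    - {"xyz": [93, -2, 0], "twist": 0, "jaw": 0.0}
    - {"xyz": [93, -2, 0], "twist": 0, "jaw": 0.0}
    - {"xyz": [93, -2, 15], "twist": 0, "jaw": 0.0}
    - {"xyz": [93, -2, 15], "twist": 0, "jaw": 0.0}

```text
time: 28.6
ee_pos: [0.5505, -0.3797, 0.1117]
tcp_rot: [-179.9, 0.2, -0.1]
wrist_force: [0.1, 0.6, -0.6]
opening: 0.046
grasp_force: 31.4
```

```bash
python3 -c "
from h import *
p,im,d=snap('wrist','w33');W=cloud(p,d)
o=sensors.get_obs();print(o['tcp_rot'],o['ee_pos'],o['opening'],o['grasp_force'])
a=im[170:350,180:460,::-1];cv2.imwrite('pics/c33.png',cv2.resize(a,None,fx=2.5,fy=2.5,interpolation=cv2.INTER_CUBIC))"
```

```text
[-1.79932812e+02  1.01514080e-01 -1.14176348e-01] [ 0.55076201 -0.37991955  0.11280648] 0.04613695434935322 31.356943580321968
```

View pics/c33.png

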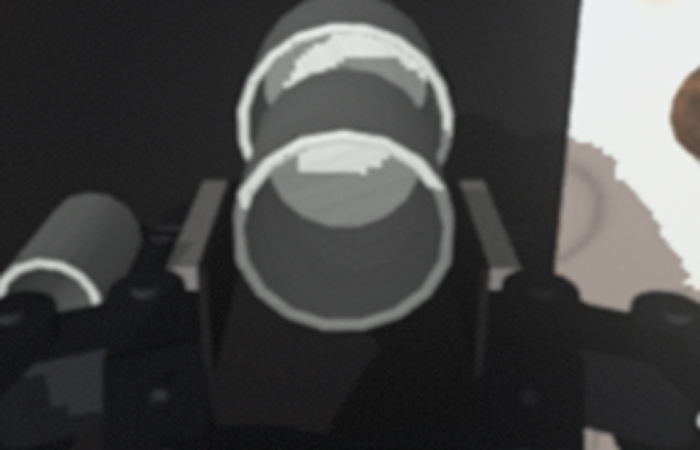

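The held middle cup (345,230) is laterally centred on the large cup (345,90). I'll check the fore-aft offset from depth.

```bash
python3 -c "
from h import *
z=dict(np.load('w33.npz'));W=cloud(z,z['d'])
for lo,hi in((.097,.101),(.100,.104),(.102,.106)):
  m=(W[...,2]>lo)&(W[...,2]<hi)&(abs(W[...,1]+.38)<.02)&(W[...,0]>.51)&(W[...,0]<.6);P=W[m]
  print(lo,m.sum(),np.percentile(P[:,0],[1,99]) if m.sum() else '')
for b in blobs(W,.042,.050,(.5,.64,-.46,-.3),30): print('cup',b)
"
```

```text
0.097 555 [0.5292684  0.57441899]
0.1 1247 [0.52780418 0.57424109]
0.102 954 [0.52778071 0.57415018]
cup (array([ 562.5, -379.6]), array([61.3, 41.5]), 89.2, 45.9, np.int32(735))
```

Call:
apply_moves:
  motion:
    - {"xyz": [1.3, 0, 0], "twist": 0, "jaw": 0.0}
    - {"xyz": [1.3, 0, 15], "twist": 0, "jaw": 0.0}
    - {"xyz": [1.3, 0, 30], "twist": 0, "jaw": 0.0}
    - {"xyz": [1.3, 0, 41], "twist": 0, "jaw": 0.0}
    - {"xyz": [1.3, 0, 41], "twist": 0, "jaw": 0.0}

```text
time: 29.28
ee_pos: [0.5528, -0.3796, 0.0713]
tcp_rot: [-179.9, 0.1, -0.1]
wrist_force: [0.6, 0.1, -1.2]
opening: 0.0456
grasp_force: 31.4
```

Call:
apply_moves:
  motion:
    - {"xyz": [0, 0, 3], "twist": 0, "jaw": 0.0}
    - {"xyz": [0, 0, 3], "twist": 0, "jaw": 0.15}
    - {"xyz": [0, 0, 3], "twist": 0, "jaw": 0.35}
    - {"xyz": [0, 0, 0], "twist": 0, "jaw": 0.5}
    - {"xyz": [-20, 0, -50], "twist": 0, "jaw": 0.5}

```text
time: 29.9
ee_pos: [0.5324, -0.3788, 0.1196]
tcp_rot: [-179.8, 0.3, -0.0]
wrist_force: [0.5, 0.1, -0.0]
opening: 0.0636
grasp_force: 0.0
```

Call:
apply_moves:
  motion:
    - {"xyz": [-50, -50, -15], "twist": 0, "jaw": 0.2}
    - {"xyz": [-60, -92, -15], "twist": 0, "jaw": 0.2}
    - {"xyz": [-60, -92, -15], "twist": 0, "jaw": 0.2}

```text
time: 30.28
ee_pos: [0.4727, -0.2859, 0.1393]
tcp_rot: [180.0, -0.1, 0.0]
wrist_force: [0.5, -1.1, 0.8]
opening: 0.0512
grasp_force: 0.0
```

```bash
python3 -c "
from h import *
p,im,d=snap('wrist','w34');W=cloud(p,d)
for b in blobs(W,.040,.060,(.36,.64,-.46,-.22),30): print('cup',b)
q,_,d2=snap('scene','s34'); W2=cloud(q,d2)
for b in blobs(W2,.042,.060,(.36,.64,-.46,-.22),20): print('scene cup',b)
o=sensors.get_obs();print(o['tcp_rot'],o['ee_pos'],o['opening'],o['grasp_force'],shift([.4924,-.2868,.055]))
cv2.imwrite('pics/c34.png',im[:,:,::-1])"
```

```text
cup (array([ 610.3, -230.9]), array([21.2,  9.6]), -46.3, 50.8, np.int32(392))
cup (array([ 552. , -379.1]), array([61.3, 61.2]), 53.5, 46.2, np.int32(2968))
cup (array([ 492.5, -286.3]), array([33.5, 33.1]), -22.9, 45.7, np.int32(558))
scene cup (array([ 495.3, -287.3]), array([33.2, 31.9]), 86.5, 45.9, np.int32(47))
scene cup (array([ 555.9, -378.6]), array([63.1, 60.3]), 53.0, 47.7, np.int32(182))
[ 1.79939739e+02 -8.07595095e-02 -2.57584483e-02] [ 0.47386019 -0.2879835   0.13879306] 0.050960709079371586 0.0 [18.4 -1.3 83.8]
```

View pics/c34.png

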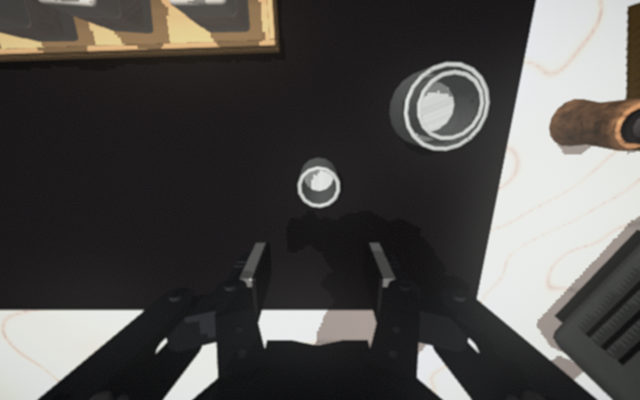

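The middle cup is nested in the large one at (440,105), with the small cup at (320,185). Now grasping the small cup.

```bash
python3 -c "
from h import *
z=dict(np.load('w34.npz'));W=cloud(z,z['d'])
for b in blobs(W,.0478,.054,(.5,.64,-.46,-.3),30): print('mid',b)
for b in blobs(W,.0425,.0472,(.5,.64,-.46,-.3),30): print('large',b)
o=sensors.get_obs();print(o['ee_pos'],shift([.4924,-.2866,.057]))
"
```

```text
mid (array([ 553.7, -380.3]), array([47.8, 47. ]), -89.6, 49.8, np.int32(967))
large (array([ 552. , -379.1]), array([61.3, 61.1]), 53.3, 45.7, np.int32(1257))
large (array([ 553.9, -391.7]), array([41.8, 20.8]), 2.5, 44.6, np.int32(231))
large (array([ 553. , -361.8]), array([40.4, 11.9]), -0.1, 45.0, np.int32(115))
[ 0.47386019 -0.2879835   0.13879306] [18.4 -1.5 81.8]
```

Call:
apply_moves:
  motion:
    - {"xyz": [19, -1, 40], "twist": 0, "jaw": 0.2}
    - {"xyz": [19, -1, 60], "twist": 0, "jaw": 0.2}
    - {"xyz": [19, -1, 82], "twist": 0, "jaw": 0.2}
    - {"xyz": [19, -1, 82], "twist": 0, "jaw": 0.2}

```text
time: 30.88
ee_pos: [0.4919, -0.2873, 0.054]
tcp_rot: [-179.9, 0.2, -0.1]
wrist_force: [-0.2, 0.4, -0.3]
opening: 0.0516
grasp_force: 0.0
```

Call:
apply_moves:
  motion:
    - {"xyz": [0, 0, 0], "twist": 0, "jaw": -0.35}
    - {"xyz": [0, 0, 0], "twist": 0, "jaw": -0.35}
    - {"xyz": [0, 0, 0], "twist": 0, "jaw": -0.35}
    - {"xyz": [0, 0, 0], "twist": 0, "jaw": -0.35}

```text
time: 31.38
ee_pos: [0.493, -0.2873, 0.0569]
tcp_rot: [179.9, -0.1, -0.1]
wrist_force: [0.9, -0.6, 4.5]
opening: 0.0322
grasp_force: 30.1
```

Call:
apply_moves:
  motion:
    - {"xyz": [0, 0, -40], "twist": 0, "jaw": -0.35}
    - {"xyz": [0, 0, -75], "twist": 0, "jaw": -0.35}
    - {"xyz": [0, 0, -75], "twist": 0, "jaw": -0.35}

```text
time: 31.75
ee_pos: [0.4937, -0.2876, 0.134]
tcp_rot: [179.9, -0.2, -0.1]
wrist_force: [1.3, 0.5, -0.6]
opening: 0.032
grasp_force: 30.0
```

```bash
python3 -c "
from h import *
p,im,d=snap('wrist','w35');W=cloud(p,d)
for b in blobs(W,.0478,.054,(.5,.64,-.46,-.3),30): print('mid',b)
for lo,hi in((.113,.117),(.117,.121),(.121,.125)):
  m=(W[...,2]>lo)&(W[...,2]<hi)&(abs(W[...,1]+.287)<.012)&(W[...,0]>.46)&(W[...,0]<.53);P=W[m]
  print(lo,m.sum(),np.percentile(P[:,0],[1,99]) if m.sum() else '')
o=sensors.get_obs();print(o['ee_pos'],o['opening'],o['grasp_force'])
"
```

```text
mid (array([ 553.5, -380.3]), array([47.9, 47. ]), -81.4, 49.7, np.int32(916))
0.113 286 [0.47897036 0.51013172]
0.117 315 [0.478884   0.51002036]
0.121 635 [0.47695042 0.50988753]
[ 0.49303713 -0.28721738  0.13198413] 0.0319815970901698 30.01235571152847
```

Call:
apply_moves:
  motion:
    - {"xyz": [30, 50, 0], "twist": 0, "jaw": -0.35}
    - {"xyz": [60.3, 92.5, 0], "twist": 0, "jaw": -0.35}
    - {"xyz": [60.3, 92.5, 0], "twist": 0, "jaw": -0.35}
    - {"xyz": [60.3, 92.5, 12], "twist": 0, "jaw": -0.35}
    - {"xyz": [60.3, 92.5, 12], "twist": 0, "jaw": -0.35}

```text
time: 32.42
ee_pos: [0.5517, -0.3783, 0.1174]
tcp_rot: [-179.9, 0.1, -0.0]
wrist_force: [0.7, 1.1, -1.1]
opening: 0.032
grasp_force: 30.1
```

```bash
python3 -c "
from h import *
p,im,d=snap('wrist','w36');W=cloud(p,d)
for lo,hi in((.104,.108),(.107,.112),(.110,.114)):
  m=(W[...,2]>lo)&(W[...,2]<hi)&(abs(W[...,1]+.38)<.012)&(W[...,0]>.52)&(W[...,0]<.59);P=W[m]
  print(lo,m.sum(),np.percentile(P[:,0],[1,99]) if m.sum() else '')
  m=(W[...,2]>lo)&(W[...,2]<hi)&(abs(W[...,0]-.554)<.008)&(abs(W[...,1]+.38)<.018);P=W[m]
  print(' y',np.percentile(P[:,1],[1,99]) if m.sum() else '')
o=sensors.get_obs();print(o['ee_pos'],o['opening'],o['grasp_force'])
"
```

```text
0.104 720 [0.53497948 0.56786129]
 y [-0.39388082 -0.36205559]
0.107 119 [0.53544173 0.56811268]
 y [-0.39388209 -0.36204647]
0.11 0 
 y [-0.39393012 -0.39375316]
[ 0.55199524 -0.37846123  0.11852855] 0.031931433901154015 30.06890985284599
```

Call:
apply_moves:
  motion:
    - {"xyz": [2.1, 2.2, 0], "twist": 0, "jaw": -0.35}
    - {"xyz": [2.1, 2.2, 12], "twist": 0, "jaw": -0.35}
    - {"xyz": [2.1, 2.2, 26], "twist": 0, "jaw": -0.35}
    - {"xyz": [2.1, 2.2, 40], "twist": 0, "jaw": -0.35}
    - {"xyz": [2.1, 2.2, 43], "twist": 0, "jaw": -0.35}

```text
time: 33.1
ee_pos: [0.5541, -0.3813, 0.0739]
tcp_rot: [-179.9, 0.1, -0.1]
wrist_force: [-0.1, 0.4, -0.6]
opening: 0.0319
grasp_force: 30.1
```

Call:
apply_moves:
  motion:
    - {"xyz": [0, 0, 0], "twist": 0, "jaw": -0.15}
    - {"xyz": [0, 0, 0], "twist": 0, "jaw": 0.1}
    - {"xyz": [0, 0, -30], "twist": 0, "jaw": 0.2}
    - {"xyz": [-20, 0, -80], "twist": 0, "jaw": 0.2}
    - {"xyz": [-80, 0, -110], "twist": 0, "jaw": 0.2}

```text
time: 33.72
ee_pos: [0.4799, -0.3819, 0.1865]
tcp_rot: [179.9, -0.2, 0.0]
wrist_force: [-0.7, -1.5, -1.1]
opening: 0.0514
grasp_force: 0.0
```

```bash
python3 -c "
from h import *
p,im,d=snap('wrist','w37');W=cloud(p,d)
for b in blobs(W,.0425,.06,(.4,.64,-.46,-.25),30): print('cup',b)
for b in blobs(W,.0515,.058,(.5,.64,-.46,-.3),30): print('small',b)
q,im2,d2=snap('scene','s37'); W2=cloud(q,d2)
for b in blobs(W2,.008,.017,(.36,.56,.22,.42)): print('pal',b)
o=sensors.get_obs();print(o['ee_pos'],o['tcp_rot'],shift([.30,.20,.30]))
cv2.imwrite('pics/c37.png',cv2.resize(im[0:250,200:560,::-1],None,fx=2,fy=2,interpolation=cv2.INTER_CUBIC))"
```

```text
cup (array([ 552.2, -379.5]), array([60.4, 60.4]), -90.0, 45.9, np.int32(762))
cup (array([ 553.3, -380.1]), array([47. , 46.9]), 33.8, 50.0, np.int32(632))
cup (array([ 553.5, -380.1]), array([33.1, 32.6]), -89.7, 53.9, np.int32(456))
small (array([ 553.5, -380.1]), array([33.1, 32.6]), -89.7, 54.0, np.int32(408))
pal (array([474.4, 297.9]), array([143. ,  65.2]), -12.7, 12.2, np.int32(761))
[ 0.47669163 -0.38273674  0.18967713] [179.73604144  -0.27265474  -0.18081251] [-178.  -581.7 -113.9]
```

View pics/c37.png

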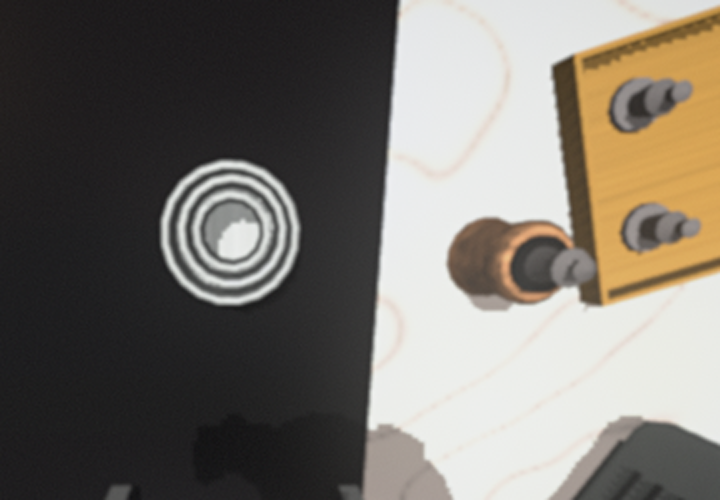

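All three cups are nested and concentric at (230,232). For the palette I need the fingertip reach at wide openings, which I'll measure from saved wrist depth.

Run:
```python
from h import *
from scipy.spatial.transform import Rotation as Ro
# camera pose in tool frame from now
o=sensors.get_obs(); p=camera_params('wrist')
Rw=Ro.from_euler('xyz',o['tcp_rot'],degrees=True).as_matrix(); Rc=cv2.Rodrigues(p['rvec'])[0]
A=Rc@Rw; t=Rc@o['ee_pos']+p['tvec']   # cam = A*tool + t
print('cam in tool mm',(-A.T@t*1000).round(1))
K=p['mtx']; v,u=np.mgrid[:400,:640]
for f,w in(('w31',64),('w34',51),('w30',59.6),('w2',85),('w15',42.5)):
    d=np.load(f+'.npz')['d']; X=np.stack([(u-K[0,2])/K[0,0]*d,(v-K[1,2])/K[1,1]*d,d],-1)
    T=(X-t)@A*1000; T[d==0]=np.nan
    m=(abs(T[...,0])<14)&(abs(T[...,1])>w/2-4)&(abs(T[...,1])<w/2+16)&(T[...,2]>-40)&(T[...,2]<25)
    P=T[m]; print(f,w,m.sum(),'tip z pct',np.percentile(P[:,2],[50,90,98,100]).round(1),'x',np.percentile(P[:,0],[2,98]).round(1)) if m.sum() else print(f,w,0)
```

```text
cam in tool mm [ 7.690e+01 -1.000e-01 -1.237e+02]
w31 64 5983 tip z pct [-21.1   2.    9.2  13.3] x [-8.9 13.3]
w34 51 5911 tip z pct [-21.5   3.5  10.9  15.7] x [-8.7 13.3]
w30 59.6 6256 tip z pct [-22.8   2.3   9.9  14.9] x [-8.6 13.3]
w2 85 5274 tip z pct [-19.6  -2.3   3.1   6.4] x [-9.5 13. ]
w15 42.5 5584 tip z pct [-20.3   5.1  13.7  21.4] x [-8.9 13.4]
```

Tip reach is about 10.5 mm at 64 mm opening. Moving to the palette's near end.

Call:
apply_moves:
  motion:
    - {"xyz": [-61, -694, -30], "twist": 0.227, "jaw": 0.8}
    - {"xyz": [-61, -694, -30], "twist": 0.227, "jaw": 0.8}
    - {"xyz": [-61, -694, -30], "twist": 0.227, "jaw": 0.8}
    - {"xyz": [-61, -694, -30], "twist": 0.227, "jaw": 0.8}
    - {"xyz": [-61, -694, -30], "twist": 0.227, "jaw": 0.8}

```text
time: 34.45
ee_pos: [0.448, -0.0869, 0.1978]
tcp_rot: [-179.2, -0.1, -11.5]
wrist_force: [0.1, 0.9, -0.1]
opening: 0.0769
grasp_force: 0.0
```

```bash
python3 -c "
from h import *
o=sensors.get_obs();print(o['tcp_rot'],o['ee_pos'],shift([.4155,.3115,.15]))"
```

```text
[-1.79158486e+02 -5.61032891e-02 -1.14758687e+01] [ 0.44798737 -0.08687284  0.19778186] [-111.1 -383.2   53.3]
```

Call:
apply_moves:
  motion:
    - {"xyz": [-111, -383, 30], "twist": 0.02, "jaw": 0.8}
    - {"xyz": [-111, -383, 30], "twist": 0.02, "jaw": 0.8}
    - {"xyz": [-111, -383, 30], "twist": 0.02, "jaw": 0.8}
    - {"xyz": [-111, -383, 30], "twist": 0.02, "jaw": 0.8}
    - {"xyz": [-111, -383, 30], "twist": 0.02, "jaw": 0.8}

```text
time: 35.08
ee_pos: [0.3972, -0.0467, 0.1824]
tcp_rot: [-176.6, 0.1, -9.0]
wrist_force: [-0.6, 0.8, 0.8]
opening: 0.0768
grasp_force: 0.0
```

Call:
apply_moves:
  motion:
    - {"xyz": [-15, -51, 0], "twist": 0, "jaw": 0.8}
    - {"xyz": [-15, -51, 0], "twist": 0, "jaw": 0.8}
    - {"xyz": [-15, -51, 0], "twist": 0, "jaw": 0.8}

```text
time: 35.45
ee_pos: [0.3871, -0.0249, 0.1858]
tcp_rot: [-175.2, 0.1, -6.9]
wrist_force: [0.5, -0.1, -0.4]
opening: 0.0769
grasp_force: 0.0
```

```bash
cat >> h.py <<'E'
def pal(f,loc=-58):
    p,im,d=snap('wrist',f);W=cloud(p,d);o=sensors.get_obs()
    b=[x for x in blobs(W,.0075,.0145,(.36,.62,.0,.42)) if x[4]>800]; print(b)
    print(o['tcp_rot'].round(2),o['ee_pos'].round(4),o['opening'],o['wrist_force'].round(1))
    for x in b:
        a=np.radians(x[2]); c=(x[0]+loc*np.array([np.cos(a),np.sin(a)]))/1e3; print('grip pt',c,'shift',shift([*c,.016],o))
E
python3 -c "
from h import *
pal('w40')"
```

```text
[(array([471. , 299.3]), array([139.8,  66.6]), -13.2, 10.8, np.int32(6690))]
[-1.7524e+02  1.2000e-01 -6.9300e+00] [ 0.3871 -0.0251  0.1857] 0.07676758031416892 [ 0.6 -0.9 -0.3]
grip pt [0.41453242 0.31254435] shift [ -13.2 -323.2  197.2]
```

Joint 6 hit its limit at yaw below 0 and the tool tilted 5°. I'll rotate the other way, to yaw 167 (same grasp), and see whether the tilt recovers.

Call:
apply_moves:
  motion:
    - {"xyz": [0, 0, -20], "twist": -0.18, "jaw": 0.8}
    - {"xyz": [0, 0, -20], "twist": -0.37, "jaw": 0.8}
    - {"xyz": [0, 0, -20], "twist": -0.55, "jaw": 0.8}
    - {"xyz": [0, 0, -20], "twist": -0.74, "jaw": 0.8}
    - {"xyz": [0, 0, -20], "twist": -0.92, "jaw": 0.8}

```text
time: 36.12
ee_pos: [0.387, -0.0269, 0.2054]
tcp_rot: [-177.0, -3.7, 46.0]
wrist_force: [0.2, -0.2, -0.4]
opening: 0.0765
grasp_force: 0.0
```

```bash
python3 -c "
from h import *
o=sensors.get_obs();print(o['tcp_rot'],o['ee_pos'],o['q'],shift([.4145,.3125,.15]))"
```

```text
[-177.0176485    -3.7155891    45.99857101] [ 0.38697926 -0.02689483  0.2054476 ] [ -7.26226993 -17.80157848 -15.50777438  92.46527535   4.76006451
 126.63527476] [ 259.1 -211.9   83.5]
```

The tilt stays in the command. I'll remove it at the opposite limit of joint 6, where the mirrored motion should tilt the tool back. First a long rotation.

Call:
apply_moves:
  motion:
    - {"xyz": [0, 0, 0], "twist": -0.186, "jaw": 0.8}
    - {"xyz": [0, 0, 0], "twist": -0.372, "jaw": 0.8}
    - {"xyz": [0, 0, 0], "twist": -0.558, "jaw": 0.8}
    - {"xyz": [0, 0, 0], "twist": -0.744, "jaw": 0.8}
    - {"xyz": [0, 0, 0], "twist": -0.93, "jaw": 0.8}

```text
time: 36.75
ee_pos: [0.387, -0.0269, 0.2054]
tcp_rot: [178.8, -4.6, 99.4]
wrist_force: [0.4, 1.1, 0.3]
opening: 0.0766
grasp_force: 0.0
```

Call:
apply_moves:
  motion:
    - {"xyz": [0, 0, 0], "twist": -0.186, "jaw": 0.8}
    - {"xyz": [0, 0, 0], "twist": -0.372, "jaw": 0.8}
    - {"xyz": [0, 0, 0], "twist": -0.558, "jaw": 0.8}
    - {"xyz": [0, 0, 0], "twist": -0.744, "jaw": 0.8}
    - {"xyz": [0, 0, 0], "twist": -0.93, "jaw": 0.8}

```text
time: 37.38
ee_pos: [0.387, -0.0269, 0.2054]
tcp_rot: [175.6, -1.8, 152.7]
wrist_force: [-0.1, 0.6, 0.3]
opening: 0.0769
grasp_force: 0.0
```

Call:
apply_moves:
  motion:
    - {"xyz": [0, 0, 0], "twist": -0.186, "jaw": 0.8}
    - {"xyz": [0, 0, 0], "twist": -0.372, "jaw": 0.8}
    - {"xyz": [0, 0, 0], "twist": -0.558, "jaw": 0.8}
    - {"xyz": [0, 0, 0], "twist": -0.744, "jaw": 0.8}
    - {"xyz": [0, 0, 0], "twist": -0.93, "jaw": 0.8}

```text
time: 38.0
ee_pos: [0.387, -0.0269, 0.2054]
tcp_rot: [175.9, 2.5, -154.1]
wrist_force: [-0.9, 0.2, 0.2]
opening: 0.0767
grasp_force: 0.0
```

Call:
apply_moves:
  motion:
    - {"xyz": [0, 0, 0], "twist": -0.186, "jaw": 0.8}
    - {"xyz": [0, 0, 0], "twist": -0.372, "jaw": 0.8}
    - {"xyz": [0, 0, 0], "twist": -0.558, "jaw": 0.8}
    - {"xyz": [0, 0, 0], "twist": -0.744, "jaw": 0.8}
    - {"xyz": [0, 0, 0], "twist": -0.93, "jaw": 0.8}

```text
time: 38.62
ee_pos: [0.387, -0.0269, 0.2055]
tcp_rot: [179.5, 4.7, -100.8]
wrist_force: [1.2, 0.2, -0.2]
opening: 0.0771
grasp_force: 0.0
```

Call:
apply_moves:
  motion:
    - {"xyz": [0, 0, 0], "twist": -0.186, "jaw": 0.8}
    - {"xyz": [0, 0, 0], "twist": -0.372, "jaw": 0.8}
    - {"xyz": [0, 0, 0], "twist": -0.558, "jaw": 0.8}
    - {"xyz": [0, 0, 0], "twist": -0.744, "jaw": 0.8}
    - {"xyz": [0, 0, 0], "twist": -0.93, "jaw": 0.8}

```text
time: 39.25
ee_pos: [0.387, -0.0269, 0.2054]
tcp_rot: [-176.5, 3.2, -47.4]
wrist_force: [0.1, 0.5, 0.4]
opening: 0.0769
grasp_force: 0.0
```

```bash
python3 -c "
from h import *
o=sensors.get_obs();print(o['tcp_rot'],o['ee_pos'],o['q'],shift([.42,.09,.22]))"
```

```text
[-176.47308084    3.20441319  -47.37647852] [ 0.38696995 -0.02688009  0.20543397] [  -7.26071326  -17.80056963  -15.50856007   92.46617133    4.76069162
 -139.7927916 ] [ -64.4 -103.9   -4.6]
```

Call:
apply_moves:
  motion:
    - {"xyz": [-32, -52, -3], "twist": -0.18, "jaw": 0.8}
    - {"xyz": [-64, -104, -5], "twist": -0.36, "jaw": 0.8}
    - {"xyz": [-64, -104, -5], "twist": -0.54, "jaw": 0.8}
    - {"xyz": [-64, -104, -5], "twist": -0.72, "jaw": 0.8}
    - {"xyz": [-64, -104, -5], "twist": -0.9, "jaw": 0.8}

```text
time: 39.88
ee_pos: [0.421, 0.0899, 0.2203]
tcp_rot: [-175.3, -0.8, 4.1]
wrist_force: [0.5, 0.1, -0.7]
opening: 0.0771
grasp_force: 0.0
```

Call:
apply_moves:
  motion:
    - {"xyz": [0, 0, 0], "twist": -0.12, "jaw": 0.8}
    - {"xyz": [0, 0, 0], "twist": -0.12, "jaw": 0.8}

```text
time: 40.12
ee_pos: [0.4198, 0.0962, 0.2204]
tcp_rot: [-175.7, -1.3, 10.1]
wrist_force: [0.1, 0.5, 0.1]
opening: 0.0769
grasp_force: 0.0
```

```bash
python3 -c "
from h import *
o=sensors.get_obs();print(o['tcp_rot'],o['ee_pos'],o['q'])"
```

```text
[-175.67787953   -1.29292443   10.13562714] [0.41977487 0.09616541 0.22036402] [  10.21609866  -13.12821135  -10.18659757   91.64261026    4.32030045
 -179.91931971]
```

Call:
apply_moves:
  motion:
    - {"xyz": [0, 40, 0], "twist": 0, "jaw": 0.8}
    - {"xyz": [0, 80, 0], "twist": 0, "jaw": 0.8}
    - {"xyz": [0, 120, 0], "twist": 0, "jaw": 0.8}

```text
time: 40.5
ee_pos: [0.4313, 0.0566, 0.212]
tcp_rot: [-178.0, -1.2, 6.2]
wrist_force: [0.0, -0.6, 0.2]
opening: 0.0768
grasp_force: 0.0
```

```bash
python3 -c "
from h import *
o=sensors.get_obs();print(o['tcp_rot'],o['ee_pos'],o['q'])"
```

```text
[-177.99649146   -1.22281811    6.19521849] [0.43133295 0.05659003 0.21201386] [   6.24089725  -12.52787671  -10.55285044   90.75061097    2.00253309
 -179.95430373]
```

Call:
apply_moves:
  motion:
    - {"xyz": [0, 40, 0], "twist": 0, "jaw": 0.8}
    - {"xyz": [0, 80, 0], "twist": 0, "jaw": 0.8}
    - {"xyz": [0, 120, 0], "twist": 0, "jaw": 0.8}

```text
time: 40.88
ee_pos: [0.4401, 0.0175, 0.2084]
tcp_rot: [179.7, -1.2, 2.4]
wrist_force: [0.4, 0.4, 0.3]
opening: 0.0769
grasp_force: 0.0
```

```bash
python3 -c "
from h import *
o=sensors.get_obs();print(o['tcp_rot'],o['ee_pos'],o['q'])"
```

```text
[179.7344102   -1.16350365   2.37996026] [0.44010875 0.01745987 0.20838537] [   2.43410049  -11.76084983  -10.29975539   90.29784222   -0.26668903
 -179.94587035]
```

Tilt is down to 1.2°, which is fine. Now rotating to yaw 167, away from the limits.

Call:
apply_moves:
  motion:
    - {"xyz": [0, 0, 0], "twist": 0.186, "jaw": 0.8}
    - {"xyz": [0, 0, 0], "twist": 0.372, "jaw": 0.8}
    - {"xyz": [0, 0, 0], "twist": 0.558, "jaw": 0.8}
    - {"xyz": [0, 0, 0], "twist": 0.744, "jaw": 0.8}
    - {"xyz": [0, 0, 0], "twist": 0.93, "jaw": 0.8}

```text
time: 41.5
ee_pos: [0.44, 0.0184, 0.2085]
tcp_rot: [-179.2, -0.9, -51.2]
wrist_force: [-1.4, 0.3, 0.2]
opening: 0.0768
grasp_force: 0.0
```

Call:
apply_moves:
  motion:
    - {"xyz": [0, 0, 0], "twist": 0.186, "jaw": 0.8}
    - {"xyz": [0, 0, 0], "twist": 0.372, "jaw": 0.8}
    - {"xyz": [0, 0, 0], "twist": 0.558, "jaw": 0.8}
    - {"xyz": [0, 0, 0], "twist": 0.744, "jaw": 0.8}
    - {"xyz": [0, 0, 0], "twist": 0.93, "jaw": 0.8}

```text
time: 42.12
ee_pos: [0.44, 0.0184, 0.2084]
tcp_rot: [-178.8, 0.1, -104.4]
wrist_force: [0.1, 0.4, -0.7]
opening: 0.0767
grasp_force: 0.0
```

Call:
apply_moves:
  motion:
    - {"xyz": [0, 0, 0], "twist": 0.186, "jaw": 0.8}
    - {"xyz": [0, 0, 0], "twist": 0.372, "jaw": 0.8}
    - {"xyz": [0, 0, 0], "twist": 0.558, "jaw": 0.8}
    - {"xyz": [0, 0, 0], "twist": 0.744, "jaw": 0.8}
    - {"xyz": [0, 0, 0], "twist": 0.93, "jaw": 0.8}

```text
time: 42.75
ee_pos: [0.44, 0.0184, 0.2084]
tcp_rot: [-179.4, 1.0, -157.7]
wrist_force: [-0.4, -0.3, 0.5]
opening: 0.0766
grasp_force: 0.0
```

Call:
apply_moves:
  motion:
    - {"xyz": [0, 0, 0], "twist": 0.186, "jaw": 0.8}
    - {"xyz": [0, 0, 0], "twist": 0.372, "jaw": 0.8}
    - {"xyz": [0, 0, 0], "twist": 0.558, "jaw": 0.8}
    - {"xyz": [0, 0, 0], "twist": 0.62, "jaw": 0.8}

```text
time: 43.25
ee_pos: [0.44, 0.0184, 0.2085]
tcp_rot: [179.9, 1.2, 166.9]
wrist_force: [-0.6, 0.7, -0.1]
opening: 0.077
grasp_force: 0.0
```

```bash
python3 -c "
from h import *
o=sensors.get_obs();print(o['tcp_rot'],o['ee_pos'],o['q'],shift([.4145,.3125,.12]))
q,im2,d2=snap('scene','s41'); W2=cloud(q,d2)
for b in blobs(W2,.008,.017,(.36,.56,.20,.42)): print('pal',b)"
```

```text
[179.9085204    1.18324048 166.8781741 ] [0.44002196 0.01839047 0.20845444] [  2.53394189 -11.76732683 -10.29744968  90.30584094  -0.23119775
  15.65247454] [ 93.4 280.5  87. ]
pal (array([473.6, 298. ]), array([142.5,  65.5]), -12.4, 12.1, np.int32(756))
```

Call:
apply_moves:
  motion:
    - {"xyz": [19, 56, 17], "twist": 0, "jaw": 0.85}
    - {"xyz": [38, 112, 34], "twist": 0, "jaw": 0.85}
    - {"xyz": [56, 168, 52], "twist": 0, "jaw": 0.85}
    - {"xyz": [75, 224, 70], "twist": 0, "jaw": 0.85}
    - {"xyz": [93, 280, 87], "twist": 0, "jaw": 0.85}
  grip_force: 25

```text
time: 43.92
ee_pos: [0.4131, 0.3139, 0.1195]
tcp_rot: [179.9, 1.2, 167.2]
wrist_force: [2.0, -1.0, 0.6]
opening: 0.0787
grasp_force: 0.0
```

Call:
apply_moves:
  motion:
    - {"xyz": [0, 0, 0], "twist": 0, "jaw": 0.85}
    - {"xyz": [0, 0, 60], "twist": 0, "jaw": 0.85}
    - {"xyz": [0, 0, 80], "twist": 0, "jaw": 0.85}
    - {"xyz": [0, 0, 80], "twist": 0, "jaw": 0.85}

```text
time: 44.42
ee_pos: [0.4146, 0.3103, 0.0388]
tcp_rot: [-180.0, 1.1, 167.1]
wrist_force: [1.3, -0.4, 0.7]
opening: 0.0791
grasp_force: 0.0
```

```bash
python3 -c "
from h import *
pal('w42')"
```

```text
[(array([445.4, 304.6]), array([88.6, 64.1]), -13.1, 10.3, np.int32(11807))]
[179.93   1.17 167.09] [0.4154 0.311  0.0404] 0.07893310601664855 [0.7 0.2 1. ]
grip pt [0.38890939 0.31774578] shift [27.8  0.6 23.8]
```

Call:
apply_moves:
  motion:
    - {"xyz": [2, 0.5, 16], "twist": 0, "jaw": 0.85}
    - {"xyz": [2, 0.5, 23], "twist": 0, "jaw": 0.85}
    - {"xyz": [2, 0.5, 23], "twist": 0, "jaw": 0.85}

```text
time: 44.85
ee_pos: [0.4135, 0.3123, 0.0165]
tcp_rot: [179.9, 1.2, 167.1]
wrist_force: [-0.0, 1.0, -0.4]
opening: 0.0787
grasp_force: 0.0
```

Call:
apply_moves:
  motion:
    - {"xyz": [0, 0, 0], "twist": 0, "jaw": 0.4}
    - {"xyz": [0, 0, 0], "twist": 0, "jaw": 0.4}
    - {"xyz": [0, 0, 0], "twist": 0, "jaw": 0.4}

```text
time: 45.22
ee_pos: [0.414, 0.3127, 0.0175]
tcp_rot: [179.9, 1.2, 167.1]
wrist_force: [-0.6, -0.3, 4.0]
opening: 0.0634
grasp_force: 28.1
```

Gripped (63.4 mm). Sliding it across to line up 15 mm before the slot mouth.

Call:
apply_moves:
  motion:
    - {"xyz": [-13, -37, -1], "twist": -0.04, "jaw": 0.4}
    - {"xyz": [-27, -74, -1], "twist": -0.085, "jaw": 0.4}
    - {"xyz": [-40, -111, -1], "twist": -0.13, "jaw": 0.4}
    - {"xyz": [-54, -148, -1], "twist": -0.17, "jaw": 0.4}
    - {"xyz": [-67, -185, -1], "twist": -0.21, "jaw": 0.4}

```text
time: 45.85
ee_pos: [0.4377, 0.1161, 0.0189]
tcp_rot: [-179.8, 1.2, 179.2]
wrist_force: [1.1, 0.4, -1.8]
opening: 0.0629
grasp_force: 27.8
```

```bash
python3 -c "
from h import *
o=sensors.get_obs();print(o['tcp_rot'],o['ee_pos'],o['opening'],o['grasp_force'],shift([.4433,.0788,.0165]))
q,im2,d2=snap('scene','s43'); W2=cloud(q,d2)
for b in blobs(W2,.008,.018,(.36,.58,.0,.42)): print('pal',b)"
```

```text
[-179.84712735    1.17425715  179.23654119] [0.43772058 0.11609717 0.0189498 ] 0.06287257346094874 27.7712944149971 [ -6.  -37.2   2.7]
pal (array([498.4, 114.2]), array([141.4,  81.7]), 1.2, 12.7, np.int32(745))
```

Call:
apply_moves:
  motion:
    - {"xyz": [-3, -20, 1], "twist": -0.043, "jaw": 0.4}
    - {"xyz": [-6, -37, 1.5], "twist": -0.043, "jaw": 0.4}
    - {"xyz": [-6, -37, 1.5], "twist": -0.043, "jaw": 0.4}

```text
time: 46.28
ee_pos: [0.4433, 0.0795, 0.0177]
tcp_rot: [-179.8, 1.2, -178.5]
wrist_force: [0.0, -0.5, -0.7]
opening: 0.0634
grasp_force: 28.2
```

```bash
python3 -c "
from h import *
o=sensors.get_obs();print(o['tcp_rot'],o['ee_pos'],o['opening'],o['grasp_force'],o['wrist_force'])
q,im2,d2=snap('scene','s44'); t,im3,d3=snap('top','t44')
for W2 in (cloud(q,d2),cloud(t,d3)):
  for b in blobs(W2,.007,.018,(.36,.59,.0,.42)): print('pal',b)
a=cv2.resize(im2[140:260,290:450,::-1],None,fx=4,fy=4,interpolation=cv2.INTER_CUBIC);cv2.imwrite('pics/c44.png',a)"
```

```text
[-179.78236071    1.16353926 -178.49471808] [0.44329748 0.0794771  0.01772037] 0.06342307039783723 28.151894509792328 [ 0.01280729 -0.50045503 -0.73428145]
pal (array([501.7,  75.8]), array([145.4,  84.6]), -6.1, 12.0, np.int32(745))
pal (array([560.4,  80.1]), array([73.1, 42.9]), -83.9, 11.8, np.int32(134))
```

View pics/c44.png

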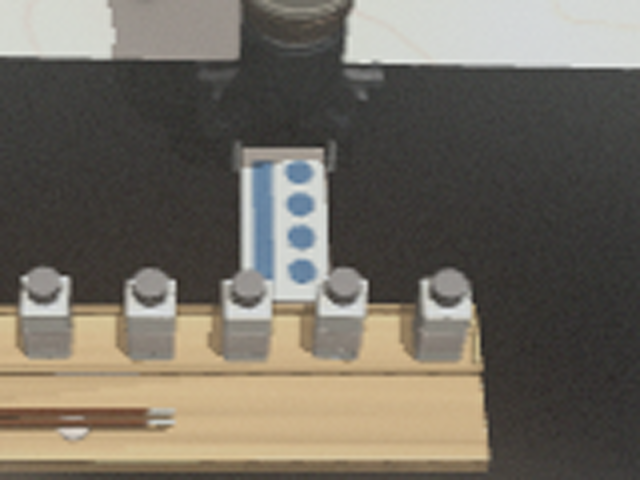

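The palette is lined up in front of the gap between the bottles at (249,310) and (344,310). Checking the lateral offset by slices.

Run:
```python
from h import *
for f in('s44','t44'):
    z=dict(np.load(f+'.npz'));W=cloud(z,z['d'])
    for x in(.48,.50,.52,.54,.56):
        m=(abs(W[...,0]-x)<.006)&(W[...,2]>.007)&(W[...,2]<.016)&(W[...,1]>.02)&(W[...,1]<.15);P=W[m]
        if m.sum()>4: print(f,x,m.sum(),P[:,1].min().round(4),P[:,1].max().round(4),(P[:,1].min()+P[:,1].max())/2)
    m=(abs(W[...,1]-.08)<.01)&(W[...,2]>.007)&(W[...,2]<.016)&(W[...,0]>.4)&(W[...,0]<.59); print('front x',W[m][:,0].max(), 'rear',W[m][:,0].min())
# slot opening visible in scene? stand ends
z=dict(np.load('t44.npz'));W=cloud(z,z['d'])
m=(W[...,2]>.012)&(W[...,2]<.034)&(W[...,0]>.66)&(W[...,0]<.70)&(abs(W[...,1])<.35); print('stand y ext top',W[m][:,1].min(),W[m][:,1].max())
z=dict(np.load('w37.npz'));W=cloud(z,z['d'])
m=(W[...,2]>.012)&(W[...,2]<.034)&(W[...,0]>.59)&(W[...,0]<.64)&(W[...,1]<-.1)&(W[...,1]>-.3); print('stand right end wrist',np.percentile(W[m][:,1],[0,1]) if m.sum() else None)
z=dict(np.load('w2.npz'));W=cloud(z,z['d'])
m=(W[...,2]>.024)&(W[...,2]<.031)&(W[...,0]>.57)&(W[...,0]<.62)&(W[...,1]>-.3)&(W[...,1]<.3); print('stand ends w2',W[m][:,1].min(),W[m][:,1].max())
```

```text
s44 0.48 72 0.0298 0.1357 0.08275074190883988
s44 0.5 63 0.0301 0.1111 0.07057325702334201
s44 0.52 66 0.0511 0.1348 0.09294129966520519
s44 0.54 71 0.0218 0.146 0.08387217056548257
s44 0.56 39 0.034 0.148 0.09096633856829532
front x 0.5761530545887805 rear 0.4188931833395287
t44 0.5 5 0.021 0.0282 0.024613675868785684
t44 0.54 26 0.0203 0.1436 0.08195690583502545
t44 0.56 52 0.0233 0.136 0.07966557266102511
front x 0.5869827309696884 rear 0.5424296294467392
stand y ext top -0.34766865988540396 0.34398455792940585
stand right end wrist [-0.25434998 -0.2535572 ]
stand ends w2 -0.25267255840500025 0.21839500986208693
```

Run:
```python
from h import *
for f in('s44','t44'):
    z=dict(np.load(f+'.npz'));im=z['im'].astype(int)
    m=im.min(2)>70   # white or blue vs black mat
    v,u=np.nonzero(m); P=ray(z,np.c_[u,v],.012)
    for x in(.47,.49,.51,.53,.55):
        k=(abs(P[:,0]-x)<.006)&(P[:,1]>.02)&(P[:,1]<.15); y=P[k,1]
        if k.sum()>4: print(f,x,k.sum(),y.min().round(4),y.max().round(4),((y.min()+y.max())/2).round(4))
```

```text
s44 0.47 75 0.0478 0.1116 0.0797
s44 0.49 66 0.048 0.1113 0.0796
s44 0.51 80 0.0481 0.1109 0.0795
s44 0.53 69 0.0483 0.1135 0.0809
s44 0.55 108 0.0397 0.1365 0.0881
t44 0.47 97 0.0395 0.1475 0.0935
t44 0.49 103 0.0428 0.1473 0.0951
t44 0.51 86 0.0461 0.1471 0.0966
t44 0.53 85 0.0493 0.147 0.0981
t44 0.55 57 0.0489 0.1178 0.0833
```

Call:
apply_moves:
  motion:
    - {"xyz": [-10, 0.5, 0], "twist": -0.002, "jaw": 0.4}
    - {"xyz": [-20, 0.7, 0], "twist": -0.002, "jaw": 0.4}
    - {"xyz": [-30, 0.8, 0], "twist": -0.002, "jaw": 0.4}
    - {"xyz": [-40, 0.9, 0], "twist": -0.002, "jaw": 0.4}
    - {"xyz": [-50, 1, 0], "twist": -0.002, "jaw": 0.4}

```text
time: 47.0
ee_pos: [0.4929, 0.0816, 0.018]
tcp_rot: [-179.6, 1.0, -178.4]
wrist_force: [-5.4, -7.6, 0.1]
opening: 0.0632
grasp_force: 29.1
```

Call:
apply_moves:
  motion:
    - {"xyz": [0, -1, 0], "twist": 0, "jaw": 0.4}
    - {"xyz": [-13, -1, 0], "twist": 0, "jaw": 0.4}
    - {"xyz": [-26, -1, 0], "twist": 0, "jaw": 0.4}
    - {"xyz": [-40, -1, 0], "twist": 0, "jaw": 0.4}
    - {"xyz": [-40, -1, 0], "twist": 0, "jaw": 0.4}

```text
time: 47.62
ee_pos: [0.5346, 0.082, 0.0193]
tcp_rot: [-179.7, 1.2, -178.3]
wrist_force: [2.8, -5.8, -2.8]
opening: 0.0629
grasp_force: 28.8
```

Call:
apply_moves:
  motion:
    - {"xyz": [0, 0, 0], "twist": 0, "jaw": 0.75}
    - {"xyz": [0, 0, 0], "twist": 0, "jaw": 0.75}
    - {"xyz": [15, 0, -30], "twist": 0, "jaw": 0.75}
    - {"xyz": [55, 0, -30], "twist": 0, "jaw": -1}
    - {"xyz": [55, 0, -30], "twist": 0, "jaw": -1}

```text
time: 48.25
ee_pos: [0.476, 0.0814, 0.0488]
tcp_rot: [-179.8, 1.2, -178.2]
wrist_force: [0.8, -0.7, -0.2]
opening: 0.0393
grasp_force: 0.0
```

Call:
apply_moves:
  motion:
    - {"xyz": [0, 0, 0], "twist": 0, "jaw": -1}
    - {"xyz": [0, 0, 0], "twist": 0, "jaw": -1}
    - {"xyz": [0, 0, 0], "twist": 0, "jaw": -1}
    - {"xyz": [0, 0, 0], "twist": 0, "jaw": -1}

```text
time: 48.75
ee_pos: [0.4778, 0.0812, 0.0483]
tcp_rot: [-179.8, 1.1, -178.3]
wrist_force: [-1.0, -0.4, -0.4]
opening: 0.0001
grasp_force: 0.0
```

Run:
```python
from h import *
o=sensors.get_obs();print(o['tcp_rot'],o['ee_pos'],o['opening'],shift([.500,.0805,.023]))
q,im,d=snap('scene','s45'); im=im.astype(int)
v,u=np.nonzero(im.min(2)>70); P=ray(q,np.c_[u,v],.012)
for y in(.06,.07,.08,.09,.10):
    k=(abs(P[:,1]-y)<.003)&(P[:,0]>.45)&(P[:,0]<.60); print(y,k.sum(),np.sort(P[k,0])[:3].round(4))
```

```text
[-179.78811065    1.14703855 -178.28422982] [0.4778152  0.08122167 0.04830796] 0.00012529546641484545 [-21.6  -1.3  25.8]
0.06 43 [0.527  0.5271 0.5306]
0.07 44 [0.5267 0.5268 0.5302]
0.08 56 [0.4527 0.4528 0.4565]
0.09 55 [0.4525 0.4525 0.4563]
0.1 44 [0.5258 0.5259 0.5294]
```

Call:
apply_moves:
  motion:
    - {"xyz": [-15, 0, 20], "twist": 0, "jaw": -1}
    - {"xyz": [-15, 0, 26], "twist": 0, "jaw": -1}
    - {"xyz": [-25, 0.5, 26], "twist": 0, "jaw": -1}
    - {"xyz": [-35, 1, 26], "twist": 0, "jaw": -1}
    - {"xyz": [-45, 1, 26], "twist": 0, "jaw": -1}

```text
time: 49.42
ee_pos: [0.5239, 0.0836, 0.0239]
tcp_rot: [-179.8, 1.2, -178.3]
wrist_force: [-0.5, 0.6, 0.0]
opening: -0.0002
grasp_force: 0.5
```

Call:
apply_moves:
  motion:
    - {"xyz": [-4, 0, 0], "twist": 0, "jaw": -1}
    - {"xyz": [-7, 0, 0], "twist": 0, "jaw": -1}
    - {"xyz": [-7, 0, 0], "twist": 0, "jaw": -1}

```text
time: 49.8
ee_pos: [0.5297, 0.0836, 0.0235]
tcp_rot: [-179.8, 1.1, -178.3]
wrist_force: [-3.5, -1.2, 2.0]
opening: 0.0002
grasp_force: 1.7
```

Pushing on in small steps until the stop pushes back.

Call:
apply_moves:
  motion:
    - {"xyz": [-2, 0, 0], "twist": 0, "jaw": -1}
    - {"xyz": [-4, 0, 0], "twist": 0, "jaw": -1}
    - {"xyz": [-4, 0, 0], "twist": 0, "jaw": -1}

```text
time: 50.18
ee_pos: [0.5303, 0.0836, 0.0232]
tcp_rot: [-179.8, 0.7, -178.3]
wrist_force: [-22.1, -1.9, 14.2]
opening: -0.0001
grasp_force: 11.0
```

```bash
cat > rear.py <<'E'
from h import *
o=sensors.get_obs();print(o['ee_pos'],o['wrist_force'])
q,im,d=snap('scene','srear'); v,u=np.nonzero(im.astype(int).min(2)>70); P=ray(q,np.c_[u,v],.012)
for y in(.055,.06,.065,.1,.105,.11):
    k=(abs(P[:,1]-y)<.003)&(P[:,0]>.50)&(P[:,0]<.60); print(y,k.sum(),np.sort(P[k,0])[:3].round(4))
E
python3 rear.py
```

```text
[0.53031355 0.08357233 0.02319787] [-22.0788216   -1.87069354  14.18230792]
0.055 32 [0.5449 0.5449 0.5484]
0.06 33 [0.5448 0.5449 0.5483]
0.065 34 [0.5446 0.5447 0.5481]
0.1 33 [0.5436 0.5437 0.5471]
0.105 33 [0.5435 0.547  0.5471]
0.11 33 [0.5469 0.547  0.5504]
```

It met the stop (22 N, rear end where expected). Back off, retreat, final check.

Call:
apply_moves:
  motion:
    - {"xyz": [15, 0, 0], "twist": 0, "jaw": -1}
    - {"xyz": [45, 0, -10], "twist": 0, "jaw": -1}
    - {"xyz": [60, 0, -60], "twist": 0, "jaw": -1}
    - {"xyz": [60, 0, -120], "twist": 0, "jaw": -1}
    - {"xyz": [100, 0, -160], "twist": 0, "jaw": -1}

```text
time: 50.85
ee_pos: [0.4318, 0.0815, 0.1843]
tcp_rot: [-179.8, 1.4, -178.3]
wrist_force: [-0.5, 0.5, 0.4]
opening: 0.0004
grasp_force: 0.0
```

```bash
python3 rear.py
python3 - <<'E'
from h import *
q,im,d=snap('scene','s50'); W=cloud(q,d)
for b in blobs(W,.092,.11,(.58,.66,-.3,.3),5): print(b)
for b in blobs(W,.042,.06,(.36,.64,-.46,-.22),20): print('cups',b)
cv2.imwrite('pics/c50.png',cv2.resize(im[130:300,150:540,::-1],None,fx=2,fy=2,interpolation=cv2.INTER_CUBIC))
E
```

```text
[0.43180273 0.08146697 0.18426036] [-0.46534558  0.5307239   0.41943657]
0.055 32 [0.5449 0.5449 0.5484]
0.06 33 [0.5448 0.5449 0.5483]
0.065 34 [0.5446 0.5447 0.5481]
0.1 33 [0.5436 0.5437 0.5471]
0.105 34 [0.5434 0.5435 0.547 ]
0.11 35 [0.5434 0.5434 0.5469]
(array([ 627.1, -217.2]), array([22.4, 21.5]), 2.4, 100.2, np.int32(62))
(array([620.1, -87.9]), array([22., 22.]), -29.5, 100.6, np.int32(60))
(array([619.4, -14.5]), array([23.8, 19. ]), 1.7, 99.8, np.int32(63))
(array([618.6,  51.6]), array([22.7, 22.2]), 32.6, 100.6, np.int32(65))
(array([615.4, 115.3]), array([23.1, 21.5]), -38.2, 100.9, np.int32(60))
(array([613.4, 186.7]), array([23.4, 22.4]), -51.9, 100.5, np.int32(64))
(array([ 625.1, -146.4]), array([24. , 22.9]), 37.7, 99.8, np.int32(65))
cups (array([ 554.7, -378.5]), array([61.8, 60.6]), -50.5, 48.2, np.int32(247))
```

View pics/c50.png

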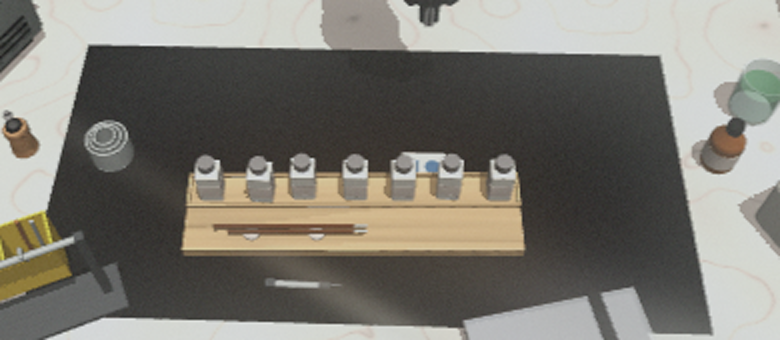

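Seven bottles stand in the lane (205–503, 178), the cups are nested at (108,145), the palette is home at (427,163), and the thinner, pin vice and handle look undisturbed. Handing in.

```bash
python3 -c "
from workcell import bot
print(bot.job_done())"
```

```text
the job is handed in; nothing more can be done
None
```

The job is handed in; no verdict came back. At my last check, all four fallen bottles stood upright in the lane, the cups were nested in size order, the palette was home against the stop, and the bystanders looked undisturbed.

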